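# Snap the lid onto a loaded tissue-cassette basket

## Robot

A 6-joint arm with a two-finger parallel gripper is mounted at the origin on a cart in front of the work surface, level with it; the furniture and walls round the work are solid. World frame = base frame: x ahead of the robot, y to its left, z up, the work surface at z = 0. Lengths are in mm, angles in rad, forces in N, time in s.
With the tool pointing down it reaches from about 300 to 775 mm from the base axis. Payload 14.6 kg.
Tool frame: the origin (TCP) lies midway between the tips of the shut fingers; the grasp point (between the pads) lies 19 mm behind it; z points along the fingers, y is the line along which they close (so a half turn about z gives the same grasp; the last joint's range is limited). The gripper opens to 94 mm and grips with 3 to 60 N. Pads are 16 mm wide; open, the fingers measure 119 mm over their backs; the gripper's body (75 mm by 177 mm) begins 78 mm behind the grasp point.
Start: joints at [1.168, 0.3, 1.521, -0, 1.321, -0.067], TCP at [181.236, 519.272, 205.446] pointing down, gripper open.
Joint ranges: [-3.03, 3.03], [-0.79, 2.21], [0.23, 2.52], [-1.04, 4.18], [0, 3.07], [-2.55, 2.55]. Speed limits (rad/s): [2.22, 2.22, 2.57, 3.14, 3.14, 3.14].

## Interface

Orientations are given as a unit quaternion [x, y, z, w].
In Python, from station import robot gives the robot as it stands. The module is installed in compiled form; this text tells all that it offers.
- The arm moves only by the tool step_arm, never from a script. Its argument "increments" is a list of rows, each an object with "linear": the shift along the tool's x, y, z in cm, a list of three; "rotation": the turn, a rotation vector about the tool's x, y, z in rad, a list of three. A call has 1 to 10 rows; each row shifts and turns the commanded pose from where the row before left it, along the tool's axes as they then stand; what a row does not reach is not made up. A row lasts 1/10 s, in which the tool goes at most 50 mm and 8.59 degrees, less where a joint would pass 70% of its speed; a pose out of reach is approached as far as the arm can. A call is refused whole if a number of a shift passes 5 or a number of a turn 0.15, either way. A call with a gripper value outside its range is refused whole. "jaw" is the finger opening in cm, from 0 to 9.4, set as the call begins (left out, the last holds). The fingers move at their own pace and stop on an object; "grip_force" is the grip in N (left out, the last holds). Time passes only in rows, so rows that do not move let the fingers close. It gives the time, the measured TCP pose, the force, the opening and the grip force at its end, in the units of the state.
- robot.state(): the state, without advancing time (a new reading comes with each control period).
- robot.capture(name): name is "side" or "top"; returns the picture (420x560x3 uint8, red, green, blue); there is no depth.
- robot.calibration(name): a dict with "fovy" (degrees; the focal length in pixels is half the picture's height over the tangent of half this angle, whatever the lens; pixels are square), "cx", "cy" (the principal point, pixels), "dist_coeffs" ([k1, k2, p1, p2, k3] as OpenCV has them; the pictures are not rectified), "xyz" and "attitude" of the camera in the world. Camera axes: x right, y down, z forward; pixel columns grow to the right and rows downward; lengths in mm; the calibration is good to about 2 mm. A picture is of the moment at which its call begins. calibration takes no time and is no camera call.
- robot.finish_job(): hands the job in; it is judged then, once.
The state is a dict: "time_s": time; "q": joint angles; "qd": joint speeds; "joint_torque": joint torques, N m; "position": TCP position; "orientation": TCP orientation; "ft_force": force on the tool from outside, world axes, zero at the start; "wrist_torque": the same for the moment, N m; "gripper_width": finger opening in mm; "grasp_force": force on a finger pad.
Only numpy, scipy, OpenCV 4.12 (cv2) and the standard library are available. Lean on these libraries where they do the work, as an engineer would, in place of code of your own. Each camera call takes 0.05 s, during which the arm holds its last target. There are 200 camera calls.

## Task

The steel basket of tissue cassettes is loaded and ready for the tissue processor. Take its blue lid out of the draining rack, set it right way up into the mouth of the basket between the long walls, and press it straight down, without forcing it, until both yellow clip arms have snapped under the end rims and the lid lies fully home. Let go of it, and leave the jar, the cup and the vial standing where they are.

Things in the scene. Friction and masses are not known exactly. Their poses are not given: they have to be found in the camera images.
- lid_centre (a point): Centre of the lid's plate, half-way through its thickness. Blue slatted plastic lid, about 165 g: 106 mm along x, 66 mm along y, plate 10 mm thick; z points out of its top (handle) side. At the start it stands on one end in the rack, x leaning back 35 degrees from upright, top side facing out of the rack's front and up.
- lid_edge (a point): Middle of the lid's +y long edge, 33 mm from lid_centre; axes as the lid's. Both long edges are straight, flat, 106 by 10 mm, 66 mm apart, free to be taken between two fingers while the lid stands in the rack. In the basket these edges lie 2.5 mm inside the long walls, so fingers on them do not fit in there.
- lid_handle (a point): Centre of the straight grip bar of the lid's handle, 28.5 mm above lid_centre along the lid's z; axes as the lid's. The bar is 12 mm thick along x, 26 mm long along y, 13 mm high; its top is 30 mm above the plate's top. Struts slope from its ends down to the plate near the long edges.
- lid_leg (a point): Tip of one of four guide legs under the lid (round, 7 mm thick, at x = +-39, y = +-27 mm from the lid's centre), 30 mm below the plate's underside; this one at +x, +y. Laid on the bench right way up, the lid stands on them, its underside 30 mm up. The strip of bench in front of the robot between the rack and the basket is free for that.
- clip_a (a joint): Angle of the yellow clip arm at the lid's +x end, rad: 0 or a hair below when closed (a spring holds it there), positive as its hook is pushed outward, about 0.2 while passing the rim band. The arm is 18 mm wide, reaches out to 60 mm from the lid's centre, 28 mm below the plate's underside and 8 mm above its top; its hook points inward.
- clip_b (a joint): The same for the clip arm at the lid's -x end.
- basket: Slotted steel basket with five cassettes standing in it; it cannot be moved. Origin under its centre on the bench, x along its length, z up. 106 mm long over the end rims, 81 mm wide. The end rims, on which the lid's ends come to lie, are 62 mm above the bench and have a smooth outer band 12 mm high; the long walls stand 10 mm higher, 71 mm apart inside; end walls 90 mm apart inside.
- basket_mouth (a point): Centre of the mouth at the height of the end rims; axes as the basket's. The lid fits either way round, x along x, 2.5 mm free all round. Going down, legs enter first, then (plate about 21 mm above the rims) the hooks meet the bands; pressing on takes about 10 to 20 N, until the clips spring back to 0 and the plate lies on the rims. Seated, lid_centre is 5 mm above this point.
- rack: Steel wire draining rack in a white drip tray 160 by 92 mm, 8 mm high; it cannot be moved. Origin at its foot on the bench, x toward its back. Two wires at y = +-17 mm support the lid's underside and carry its lower end in a trough with a 13 mm lip in front: draw the lid out upward along its own x by 20 mm or more.
- jar: Jar with red lid, 66 mm across, 84 mm high, loose; origin at its foot.
- cup: White and blue cup with white lid, 72 mm across, 82 mm high, loose; origin at its foot.
- vial: Small jar with red lid, 46 mm across, 73 mm high, loose; origin at its foot.
Mind the look-alikes: they are no part of the job. What is shaped like the part that bears lid_centre but pink is not meant.

How it is judged (in metres and radians):
At the end, for the whole second after the job is handed in: The lid lies right way up in the basket's mouth, level to 0.04 rad, its centre within 5 mm of the mouth's centre and no more than 2.5 mm higher than fully seated, its length along the basket's within 0.1 rad, and both clip arms are closed (under 0.06 rad) under the end rims (z of lid_centre in the frame of basket_mouth between 0.002 and 0.0075 m and horizontal distance between lid_centre and basket_mouth below 0.005 m and angle between the x axis of lid_centre and the x axis of basket_mouth, either way round below 0.1 rad and angle between lid_centre's own z axis and vertical below 0.04 rad and value of joint each of clip_a, clip_b below 0.06 rad); the robot touches nothing.
It fails at once if the lid is forced down on the basket with more than 120 N (contact force between lid and basket above 120 N).
It fails at once if the jar, the cup or the vial is moved by more than 20 mm or tipped (distance of any of jar, cup, vial from where it was at the start of the episode above 0.02 m or angle between any of jar, cup, vial's own z axis and vertical above 0.3 rad).
It also fails if it takes over 58 s, if anything falls off the work surface, if the arm or the gripper's body presses on something with over 40 N, if the wrist force passes 120 N, or if a joint passes its speed limit or range.

## Working session

There is one attempt and no reset: what is moved stays moved. The work goes in short steps, Python scripts to look and compute and a tool call to move; the robot and the scene stay as the last step left them, time stands still between calls to the robot, and variables do not carry over. Pictures are saved under pics/ and viewed, at most 10 in all, crops included, and the job is handed in when it is done.

Besides the shell and the picture viewer there is one more tool, called after "Call:" as name(argument=value, ...) on one line, values as JSON. step_arm: Moves the arm, as the interface text tells. Its arguments: {"type":"object","properties":{"increments":{"type":"array"},"jaw":{"type":"number"},"grip_force":{"type":"number"}},"required":["increments"]}

```bash
mkdir -p pics
python3 - <<'E'
from station import robot
import cv2
for n in("side","top"):
    c=robot.calibration(n);print(n,c)
    cv2.imwrite(f"pics/{n}0.png",robot.capture(n)[:,:,::-1])
print(robot.state())
E
```

```text
side {'fovy': 57.13347030547145, 'cx': 286.51471945240684, 'cy': 206.83268108512567, 'dist_coeffs': array([-0.05343513,  0.        ,  0.        ,  0.        ,  0.        ]), 'xyz': array([609.75515287, 709.87881265, 680.71874955]), 'attitude': array([-0.0341924 ,  0.90567968, -0.42253849,  0.00603577])}
top {'fovy': 57.19800109240461, 'cx': 277.0609855131703, 'cy': 209.8080451878564, 'dist_coeffs': array([-0.00934919,  0.        ,  0.        ,  0.        ,  0.        ]), 'xyz': array([ 456.40074743,   11.47275743, 1119.83590065]), 'attitude': array([-0.69737683,  0.709974  , -0.07017853,  0.06839184])}
{'time_s': 0.1, 'q': array([ 1.16838039e+00,  3.00391943e-01,  1.52148687e+00,  1.02657118e-05,
        1.32070000e+00, -6.65955463e-02]), 'qd': array([ 5.95851606e-05, -2.15533808e-03, -1.52586102e-03,  4.40351770e-04,
        2.53736501e-04, -1.59659479e-03]), 'joint_torque': array([ 3.28467686e-04, -5.32638180e+01, -3.53286767e+01,  7.09886360e-02,
        2.34214577e-02, -5.71043961e-05]), 'position': array([181.15985079, 519.07307876, 204.96960329]), 'orientation': array([ 1.67123535e-01,  9.85935840e-01, -4.78426617e-04, -1.19409150e-04]), 'ft_force': array([ 0.38028967,  0.0804582 , -0.00195564]), 'wrist_torque': array([-0.00597219,  0.03622568, -0.00675392]), 'grasp_force': 0.0, 'gripper_width': 93.81524816616421}
```

View pics/side0.png

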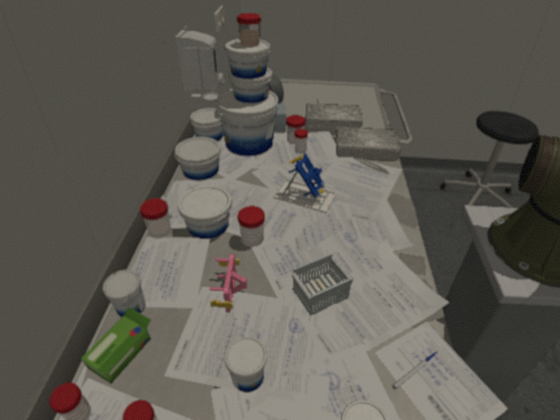

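View pics/top0.png

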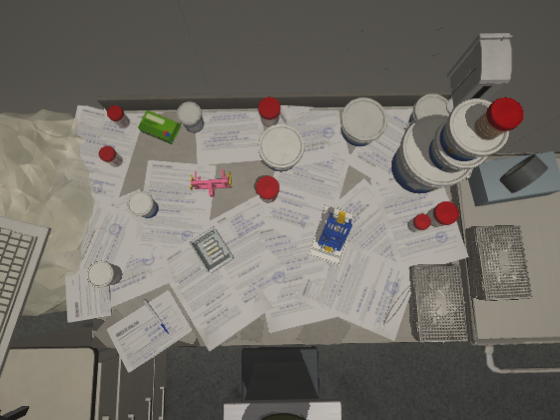

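```bash
cat > h.py <<'E'
import numpy as np,cv2
from station import robot
from scipy.spatial.transform import Rotation as R
def cam(n):
    c=robot.calibration(n);f=210/np.tan(np.radians(c["fovy"]/2))
    K=np.array([[f,0,c["cx"]],[0,f,c["cy"]],[0,0,1]]);return K,np.array(c["dist_coeffs"]),np.array(c["xyz"]),R.from_quat(c["attitude"])
def ray(n,uv):
    K,d,o,r=cam(n);p=cv2.undistortPoints(np.array(uv,float).reshape(-1,1,2),K,d)[:,0]
    return o,r.apply(np.c_[p,np.ones(len(p))])
def onz(n,uv,z):
    o,d=ray(n,uv);return o+d*((z-o[2])/d[:,2])[:,None]
def tri(uvs,uvt):
    o1,d1=ray("side",uvs);o2,d2=ray("top",uvt);out=[]
    for a,b in zip(d1,d2):
        s=np.linalg.lstsq(np.c_[a,-b],o2-o1,rcond=None)[0];p,q=o1+s[0]*a,o2+s[1]*b
        out.append(np.r_[(p+q)/2,np.linalg.norm(p-q)])
    return np.array(out)
def proj(n,P):
    K,d,o,r=cam(n);return cv2.projectPoints(r.inv().apply(np.atleast_2d(P)-o),np.zeros(3),np.zeros(3),K,d)[0][:,0]
E
python3 - <<'E'
from h import *
s=cv2.imread("pics/side0.png");t=cv2.imread("pics/top0.png")
def crop(im,x,y,w,h,k=6): return cv2.convertScaleAbs(cv2.resize(im[y:y+h,x:x+w],None,fx=k,fy=k,interpolation=cv2.INTER_CUBIC),alpha=1.6)
# rack: side 270..336,145..215 ; top 300..366,200..266 ; basket: side 285..360,250..316 ; top 180..246,222..280
a=np.hstack([crop(s,272,146,66,50),crop(t,300,205,66,50) ])
b=np.hstack([crop(s,288,255,66,50),crop(t,180,225,66,50)])
cv2.imwrite("pics/c0.png",np.vstack([a,b]))
for n,im in(("side",s),("top",t)):
    h=cv2.cvtColor(im,cv2.COLOR_BGR2HSV)
    for nm,lo,hi in(("blue",(105,120,60),(125,255,255)),("yel",(18,120,80),(32,255,255))):
        m=cv2.inRange(h,lo,hi);k,l,st,c=cv2.connectedComponentsWithStats(m)
        for i in range(1,k):
            if st[i,4]>8: print(n,nm,st[i],c[i].round(1))
E
```

```text
side blue [296 155  26  41 417] [309.7 174.5]
side blue [135 328   5   4  18] [137.  329.5]
side blue [426 354   8   7  13] [429.  357.4]
side yel [290 156  13   7  31] [295.9 159.2]
side yel [320 189   4   4  10] [321.4 190.5]
side yel [235 259   4   6  18] [236.6 261.6]
side yel [219 262   8   4  22] [222.6 263.5]
side yel [211 300  21   8 103] [221.4 303.8]
top blue [319 213  33  38 497] [334.2 234.1]
top blue [161 324   7   9  16] [163.6 327.4]
top yel [228 172   4  15  30] [229.3 178.8]
top yel [337 211   9  13  77] [340.9 217.1]
top yel [325 246   7   6  28] [327.9 248.7]
```

View pics/c0.png

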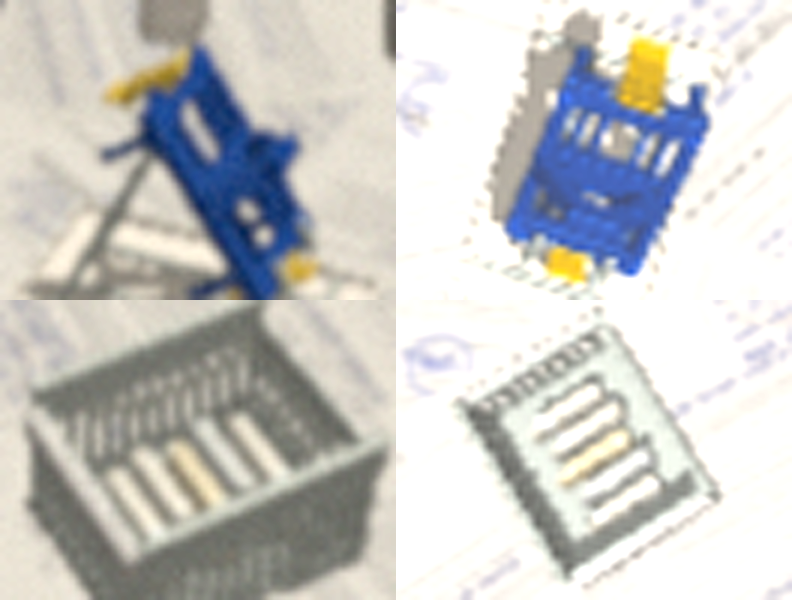

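Run:
```python
from h import *
s=cv2.imread("pics/side0.png");t=cv2.imread("pics/top0.png")
def crop(im,x,y,w,h,k,a):
    o=cv2.convertScaleAbs(cv2.resize(im[y:y+h,x:x+w],None,fx=k,fy=k,interpolation=cv2.INTER_CUBIC),alpha=a)
    for i in range(0,w,10): cv2.line(o,(i*k+k//2,0),(i*k+k//2,6),(0,0,255),1);cv2.putText(o,str(x+i),(i*k,18),0,.4,(0,0,255),1)
    for i in range(0,h,10): cv2.line(o,(0,i*k+k//2),(6,i*k+k//2),(0,0,255),1);cv2.putText(o,str(y+i),(8,i*k+8),0,.4,(0,0,255),1)
    return o
cv2.imwrite("pics/c1.png",np.hstack([crop(s,286,148,40,50,10,2.2),crop(t,314,206,40,50,10,1.5)]))
cv2.imwrite("pics/c2.png",np.hstack([crop(s,290,250,64,60,6,1.5),crop(t,184,222,64,60,6,1.2)]))
```

```text
(no output)
```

View pics/c1.png

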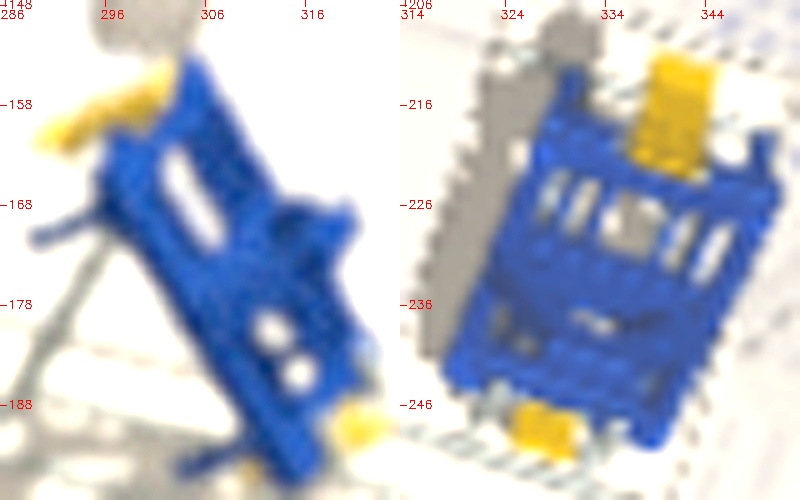

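View pics/c2.png

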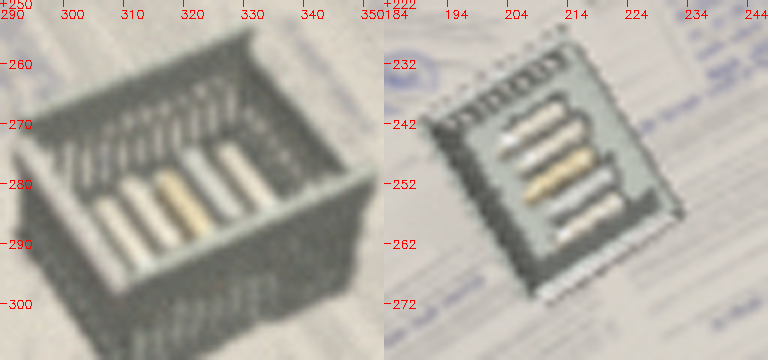

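Run:
```python
from h import *
p=[(191.5,242),(215.5,228.5),(233.5,257.5),(209.5,271)]
for z in(62,72): print(onz("top",p,z).round(1))
q=[(291,271),(331,255),(351,279),(308,288)]
for z in(62,72): print(onz("side",q,z).round(1))
M=np.array([[53,y,x] for x in(5,-5) for y in(33,-33)])
# lid: side +y+x corners; top
S={"+x+y top":(297,160.5),"+x-y top":(305,153.5)}
T={"+x+y top":(328.5,220),"+x-y top":(351.5,224)}
print(tri(list(S.values()),list(T.values())).round(1))
print("leg+x+y",tri([(289.5,171.5)],[(331,213.2)]).round(1))
print("clip+",tri([(290.5,161.5)],[(344,214)]).round(1))
print("clip-",tri([(321.5,190.5)],[(328,249)]).round(1))
t=cv2.imread("pics/top0.png").mean(2)
# profiles across the basket in world at z=72: find axis
P=onz("top",p,72)[:,:2];print("mid",P.mean(0));
```

```text
[[580.5 244.2  62. ]
 [616.9 178.6  62. ]
 [535.9 128.3  62. ]
 [500.6 193.3  62. ]]
[[579.3 242.   72. ]
 [615.4 177.   72. ]
 [535.2 127.2  72. ]
 [500.2 191.6  72. ]]
[[624.8 180.5  62. ]
 [540.4 128.1  62. ]
 [500.6 192.   62. ]
 [588.3 222.   62. ]]
[[624.6 189.1  72. ]
 [541.6 137.5  72. ]
 [502.4 200.3  72. ]
 [588.6 229.9  72. ]]
[[ 626.1 -126.1  134.8    6.2]
 [ 611.6 -187.6  119.9    4.1]]
leg+x+y [[ 648.6 -139.5   90.8    0.8]]
clip+ [[ 646.1 -173.3  100.     3.4]]
clip- [[ 557.8 -134.6   36.5    1.8]]
mid [557.52056215 184.45483913]
```

```bash
cat > lid.py <<'E'
from h import *
from scipy.optimize import least_squares
T=[(53,33,-5,328.3,217.5),(53,-33,-5,351.7,224),(-53,-33,5,339,250.5),(-53,33,5,318.5,243.5),(39,27,-35,331.3,213.5),(39,-27,-35,350.7,219.7),(60,9,-33,339.5,211.5),(60,-9,-33,345.5,213)]
S=[(39,27,-35,289.3,171.5),(-39,27,-35,304,194.5),(53,-33,0,305,153),(53,33,5,297,160.5),(-53,33,0,315.5,195.5),(60,9,-33,289.5,162.5)]
T,S=np.array(T),np.array(S)
def rot(yaw,tilt): # lid x leans back by tilt from upright, back along yaw
    return R.from_euler("z",yaw)*R.from_euler("y",-(np.pi/2-tilt))
def res(p):
    r=rot(p[3],p[4]);o=[]
    for n,A in(("top",T),("side",S)): o.append((proj(n,r.apply(A[:,:3])+p[:3])-A[:,3:]).ravel())
    return np.r_[np.concatenate(o),(p[4]-np.radians(35))*100]
if __name__=="__main__":
    f=least_squares(res,[600,-150,70,-.3,.61],loss="soft_l1");print(f.x[:3].round(1),np.degrees(f.x[3:]).round(1));e=f.fun[:-1].reshape(-1,2);print(e.round(1))
    g=least_squares(lambda p:res(np.r_[p[:4],.611]),[600,-150,70,-.3],loss="soft_l1")
    print(g.x.round(2),[ (rot(g.x[3],.611).apply(v)+g.x[:3]).round(1) for v in((-53,0,-5),(-53,0,5))])
E
python3 lid.py
```

```text
[ 591.5 -147.7   79. ] [-19.7  34.9]
[[ 0.2 -1.1]
 [ 0.7  0.3]
 [ 0.9  1.4]
 [-1.1  0.9]
 [-0.3 -0.2]
 [-0.7 -0.1]
 [ 0.  -1. ]
 [ 0.5 -0.3]
 [ 0.  -0.1]
 [-0.2  0.1]
 [ 0.3 -0.7]
 [ 0.5  3.5]
 [ 0.3  1.4]
 [-0.9 -1.1]]
[ 5.9147e+02 -1.4763e+02  7.9060e+01 -3.5000e-01] [array([ 566.7, -138.7,   32.8]), array([ 559. , -136. ,   38.5])]
```

```bash
cat > plan.py <<'E'
from h import *
def frame(yaw_y,fwd,tilt):  # tool y at world angle yaw_y; tool z leans by tilt from down toward angle fwd
    z=np.array([np.sin(tilt)*np.cos(fwd),np.sin(tilt)*np.sin(fwd),-np.cos(tilt)]);y=np.array([np.cos(yaw_y),np.sin(yaw_y),0])
    return R.from_matrix(np.c_[np.cross(y,z),y,z])
def go(pos,Rt,label=""):
    s=robot.state();Rc=R.from_quat(s["orientation"])
    d=Rc.inv().apply(np.array(pos)-s["position"])/10;rv=(Rc.inv()*Rt).as_rotvec()
    print(label,"lin cm (now-frame)",d.round(2),"then rot",rv.round(3),"| lin after rot",Rt.inv().apply(np.array(pos)-s["position"]).round(1)/10,"world",(np.array(pos)-s["position"]).round(1))
E
python3 - <<'E'
from plan import *
L=np.array([591.5,-147.7,79]);yaw=-.348
Rt=frame(yaw+np.pi/2,yaw,np.radians(30));z=Rt.apply([0,0,1])
print(robot.state()["position"],L+19*z)
go(L+(19-120)*z,Rt,"pre")
s=proj("top",[[0,0,0]])
E
```

```text
[181.15985079 519.07307876 204.96960329] [ 600.43053798 -150.93967459   62.54551733]
pre lin cm (now-frame) [-55.67 -49.36   3.89] then rot [ 0.002 -0.524  0.012] | lin after rot [-46.8  -48.69  31.47] world [ 362.9 -649.6  -38.5]
```

Call:
step_arm(increments=[{"linear": [-3.1, -2.75, 0.2], "rotation": [0, 0, 0]}, {"linear": [-3.1, -2.75, 0.2], "rotation": [0, 0, 0]}, {"linear": [-3.1, -2.75, 0.2], "rotation": [0, 0, 0]}, {"linear": [-3.1, -2.75, 0.2], "rotation": [0, 0, 0]}, {"linear": [-3.1, -2.75, 0.2], "rotation": [0, 0, 0]}, {"linear": [-3.1, -2.75, 0.2], "rotation": [0, 0, 0]}, {"linear": [-3.1, -2.75, 0.2], "rotation": [0, 0, 0]}, {"linear": [-3.1, -2.75, 0.2], "rotation": [0, 0, 0]}, {"linear": [-3.1, -2.75, 0.2], "rotation": [0, 0, 0]}, {"linear": [-3.1, -2.75, 0.2], "rotation": [0, 0, 0]}], jaw=9.4)

```text
time_s: 1.1
position: [383.7, 155.9, 185.4]
orientation: [0.167, 0.986, 0.0, 0.0]
ft_force: [0.4, 0.5, -0.2]
gripper_width: 93.8
grasp_force: 0.0
```

Call:
step_arm(increments=[{"linear": [-3.1, -2.75, 0], "rotation": [0, 0, 0]}, {"linear": [-3.1, -2.75, 0], "rotation": [0, 0, 0]}, {"linear": [-3.1, -2.75, 0], "rotation": [0, 0, 0]}, {"linear": [-3.1, -2.75, 0], "rotation": [0, -0.131, 0]}, {"linear": [-3.1, -2.75, 0], "rotation": [0, -0.131, 0]}, {"linear": [-3.1, -2.75, 0], "rotation": [0, -0.131, 0]}, {"linear": [-3.1, -2.75, 0], "rotation": [0, -0.131, 0]}, {"linear": [0, 0, 0], "rotation": [0, 0, 0]}])

```text
time_s: 1.9
position: [521.1, -97.0, 209.6]
orientation: [0.162, 0.952, -0.044, 0.257]
ft_force: [-0.7, 1.3, -0.5]
gripper_width: 93.8
grasp_force: 0.0
```

Run:
```python
from plan import *
L=np.array([591.5,-147.7,79]);yaw=-.348
Rt=frame(yaw+np.pi/2,yaw,np.radians(30));z=Rt.apply([0,0,1])
print(robot.state()["q"].round(3),robot.state()["time_s"],robot.state()["position"])
go(L+(19-120)*z,Rt,"pre")
```

```text
[-0.223 -0.017  1.963 -0.094  0.673 -1.398] 1.9 [521.10587884 -96.99549697 209.6020383 ]
pre lin cm (now-frame) [-0.66 -2.4   5.38] then rot [0.004 0.004 0.009] | lin after rot [-0.7  -2.37  5.38] world [ 22.9 -33.5 -43.1]
```

Call:
step_arm(increments=[{"linear": [-0.35, -1.2, 2.0], "rotation": [0, 0, 0.009]}, {"linear": [-0.35, -1.2, 2.0], "rotation": [0, 0, 0]}, {"linear": [0, 0, 1.4], "rotation": [0, 0, 0]}, {"linear": [0, 0, 2.0], "rotation": [0, 0, 0]}, {"linear": [0, 0, 0], "rotation": [0, 0, 0]}])

```text
time_s: 2.4
position: [553.3, -130.7, 146.2]
orientation: [0.166, 0.952, -0.042, 0.253]
ft_force: [0.4, -0.0, -0.8]
gripper_width: 94.0
grasp_force: 0.0
```

```bash
cat > view.py <<'E'
from plan import *
import sys
def crop(im,x,y,w,h,k,a):
    o=cv2.convertScaleAbs(cv2.resize(im[y:y+h,x:x+w],None,fx=k,fy=k,interpolation=cv2.INTER_CUBIC),alpha=a)
    for i in range(0,w,10): cv2.line(o,(i*k+k//2,0),(i*k+k//2,6),(0,0,255),1);cv2.putText(o,str(x+i),(i*k,18),0,.4,(0,0,255),1)
    for i in range(0,h,10): cv2.line(o,(0,i*k+k//2),(6,i*k+k//2),(0,0,255),1);cv2.putText(o,str(y+i),(8,i*k+8),0,.4,(0,0,255),1)
    return o
def look(name,P,w=66,h=80,k=6,a=1.6):
    o=[]
    for n in("side","top"):
        im=robot.capture(n)[:,:,::-1].copy();cv2.imwrite(f"pics/{name}_{n}.png",im);u=proj(n,P)[0].astype(int);o.append(crop(im,u[0]-w//2,u[1]-h//2,w,h,k,a))
    cv2.imwrite(f"pics/{name}.png",np.hstack(o))
E
python3 - <<'E'
from view import *
look("g1",[591,-148,100])
L=np.array([591.5,-147.7,79]);yaw=-.348
Rt=frame(yaw+np.pi/2,yaw,np.radians(30));z=Rt.apply([0,0,1])
go(L+19*z,Rt,"grasp");print(robot.state()["q"].round(2))
E
```

```text
grasp lin cm (now-frame) [-0.12 -0.36  9.99] then rot [ 0.006 -0.002  0.002] | lin after rot [-0.1 -0.3 10. ] world [ 46.8 -20.1 -86.1]
[-0.28  0.15  1.94 -0.05  0.53 -1.47]
```

View pics/g1.png

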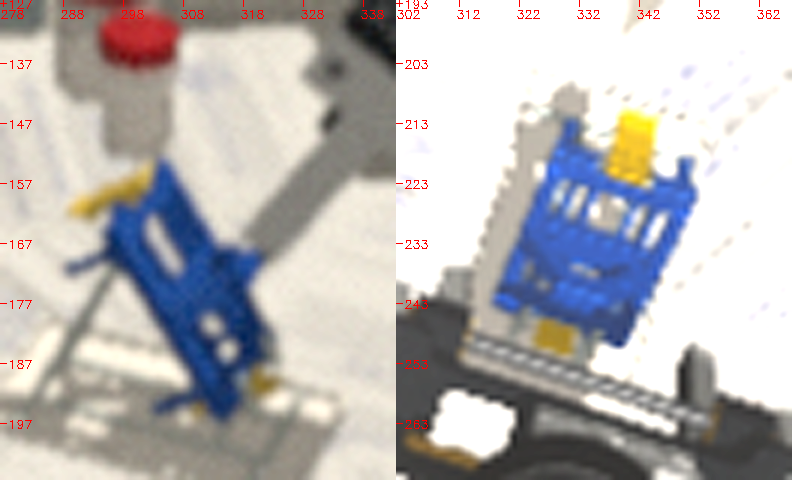

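Call:
step_arm(increments=[{"linear": [0, -0.3, 2.0], "rotation": [0.006, 0, 0]}, {"linear": [-0.1, 0, 2.0], "rotation": [0, 0, 0]}, {"linear": [0, 0, 2.0], "rotation": [0, 0, 0]}, {"linear": [0, 0, 2.0], "rotation": [0, 0, 0]}, {"linear": [0, 0, 2.0], "rotation": [0, 0, 0]}, {"linear": [0, 0, 0], "rotation": [0, 0, 0]}])

```text
time_s: 3.1
position: [600.6, -151.1, 61.6]
orientation: [0.166, 0.952, -0.045, 0.254]
ft_force: [0.3, 0.9, -0.1]
gripper_width: 93.7
grasp_force: 0.0
```

Run:
```python
from view import *
look("g2",[591,-148,100])
L=np.array([591.5,-147.7,79]);yaw=-.348
Rt=frame(yaw+np.pi/2,yaw,np.radians(30));z=Rt.apply([0,0,1])
go(L+19*z,Rt,"grasp");print(robot.state()["q"].round(2))
```

```text
grasp lin cm (now-frame) [0.09 0.01 0.07] then rot [0.    0.    0.002] | lin after rot [0.09 0.01 0.07] world [-0.3  0.2 -1.1]
[-0.29  0.39  1.86 -0.08  0.36 -1.46]
```

View pics/g2.png

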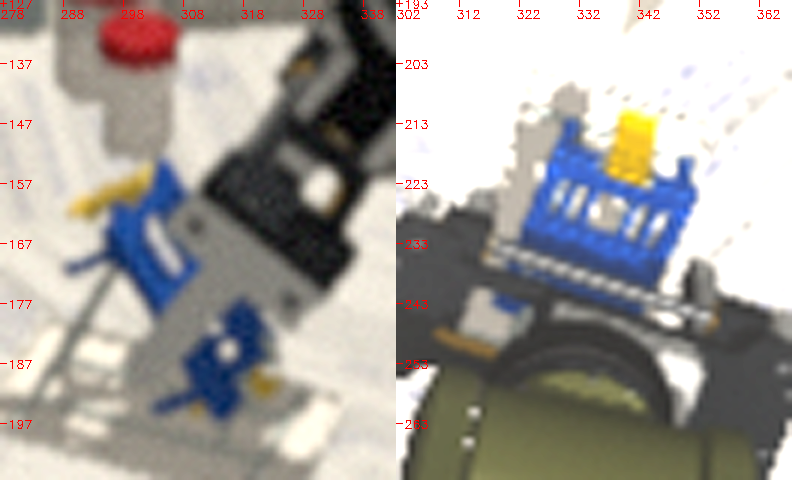

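Call:
step_arm(increments=[{"linear": [0, 0, 0], "rotation": [0, 0, 0]}, {"linear": [0, 0, 0], "rotation": [0, 0, 0]}, {"linear": [0, 0, 0], "rotation": [0, 0, 0]}, {"linear": [0, 0, 0], "rotation": [0, 0, 0]}, {"linear": [0, 0, 0], "rotation": [0, 0, 0]}, {"linear": [0, 0, 0], "rotation": [0, 0, 0]}], jaw=5.5, grip_force=35)

```text
time_s: 3.8
position: [600.9, -151.5, 63.1]
orientation: [0.166, 0.951, -0.045, 0.255]
ft_force: [-4.1, 1.1, 6.8]
gripper_width: 65.3
grasp_force: 35.0
```

Run:
```python
from plan import *
s=robot.state();Rc=R.from_quat(s["orientation"]);r=R.from_euler("z",-.35)*R.from_euler("y",-np.radians(55))
print("lid x in tool",Rc.inv().apply(r.apply([1,0,0])),"lid z",Rc.inv().apply(r.apply([0,0,1])),s["gripper_width"],s["grasp_force"],s["ft_force"])
```

```text
lid x in tool [-0.90672421 -0.00242758 -0.42171711] lid z [ 0.42171204  0.00234216 -0.90672679] 65.2556422976693 34.99929070472717 [-4.08709872  1.09581624  6.82113025]
```

Call:
step_arm(increments=[{"linear": [-0.5, 0, -0.22], "rotation": [0, 0, 0]}, {"linear": [-1.0, 0, -0.46], "rotation": [0, 0, 0]}, {"linear": [-1.0, 0, -0.46], "rotation": [0, 0, 0]}, {"linear": [-1.0, 0, -0.46], "rotation": [0, 0, 0]}, {"linear": [-1.0, 0, -0.46], "rotation": [0, 0, 0]}, {"linear": [-1.0, 0, -0.46], "rotation": [0, 0, 0]}, {"linear": [0, 0, 0], "rotation": [0, 0, 0]}])

```text
time_s: 4.5
position: [635.1, -163.8, 114.0]
orientation: [0.166, 0.951, -0.045, 0.257]
ft_force: [-2.7, 1.1, 4.7]
gripper_width: 65.9
grasp_force: 35.0
```

Run:
```python
from view import *
s=robot.state();p=s["position"]
look("g3",[p+[0,0,20]],w=80,h=90,k=5)
print(s["q"].round(2),s["ft_force"].round(1),s["wrist_torque"].round(2))
go([560,10,160],frame(np.pi/2-0.35,-.35,0))
```

```text
[-0.3   0.38  1.73 -0.05  0.5  -1.48] [-2.7  1.1  4.7] [0.15 0.53 0.03]
 lin cm (now-frame) [  8.76  13.79 -10.56] then rot [0.    0.526 0.004] | lin after rot [12.92 13.75 -4.73] world [-74.2 173.5  47.3]
```

View pics/g3.png

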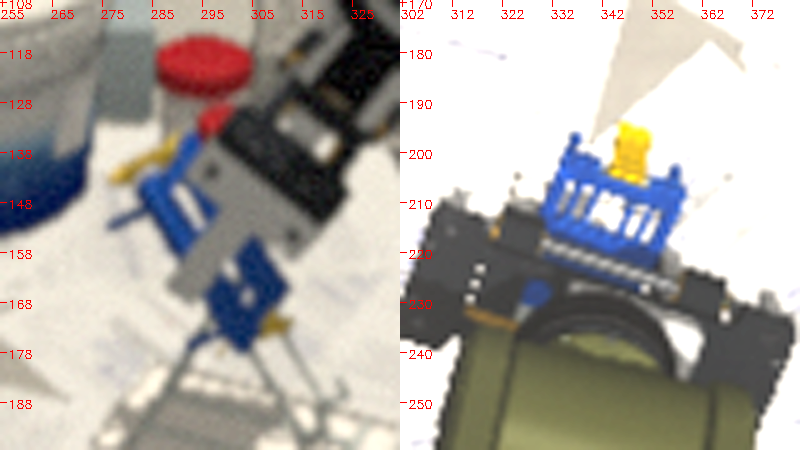

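Call:
step_arm(increments=[{"linear": [0.7, 0, -1.5], "rotation": [0, 0, 0]}, {"linear": [0.7, 0, -1.5], "rotation": [0, 0, 0]}, {"linear": [0.7, 0, -1.5], "rotation": [0, 0, 0]}, {"linear": [0.7, 2.8, -1.5], "rotation": [0, 0, 0]}, {"linear": [0.7, 2.8, -0.8], "rotation": [0, 0, 0]}, {"linear": [0.7, 2.8, -0.8], "rotation": [0, 0, 0]}, {"linear": [0.7, 2.8, -0.8], "rotation": [0, 0, 0]}, {"linear": [0.7, 2.8, -0.8], "rotation": [0, 0, 0]}, {"linear": [0, 0, 0], "rotation": [0, 0, 0]}])

```text
time_s: 5.5
position: [592.5, 3.3, 163.6]
orientation: [0.165, 0.952, -0.044, 0.255]
ft_force: [-0.4, 0.6, -0.9]
gripper_width: 65.8
grasp_force: 35.0
```

Call:
step_arm(increments=[{"linear": [0, 0, 0], "rotation": [0, 0.12, 0]}, {"linear": [0, 0, 0], "rotation": [0, 0.12, 0]}, {"linear": [0, 0, 0], "rotation": [0, 0.12, 0]}, {"linear": [0, 0, 0], "rotation": [0, 0.12, 0]}, {"linear": [0, 0, 0], "rotation": [0, 0.12, 0]}, {"linear": [0, 0, 0], "rotation": [0, 0.12, 0]}, {"linear": [0, 0, 0], "rotation": [0, 0.12, 0]}, {"linear": [0, 0, 0], "rotation": [0, 0.12, 0]}, {"linear": [0, 0, 0], "rotation": [0, 0, 0]}])

```text
time_s: 6.4
position: [592.7, -0.8, 160.2]
orientation: [0.169, 0.961, 0.038, -0.216]
ft_force: [0.4, -0.1, -1.9]
gripper_width: 65.6
grasp_force: 35.0
```

Run:
```python
from view import *
s=robot.state();p=s["position"];Rc=R.from_quat(s["orientation"])
look("g4",[p+[0,0,20]],w=80,h=90,k=5)
print(s["time_s"],p,s["q"].round(2),s["ft_force"].round(1),s["wrist_torque"].round(2),s["gripper_width"])
zt=Rc.apply([0,0,1]);print(zt,"centre",p-19*zt,"world down in tool",Rc.inv().apply([0,0,-1]))
```

```text
6.4 [592.65989299  -0.80462208 160.23737573] [-0.11  0.7   1.09  0.1   1.78 -1.33] [ 0.4 -0.1 -1.9] [-0.15 -0.29 -0.02] 65.58790033856857
[-0.40300433  0.14531948 -0.90358716] centre [600.31697519  -3.5656923  177.40553182] world down in tool [-0.4284032   0.00096945  0.90358716]
```

View pics/g4.png

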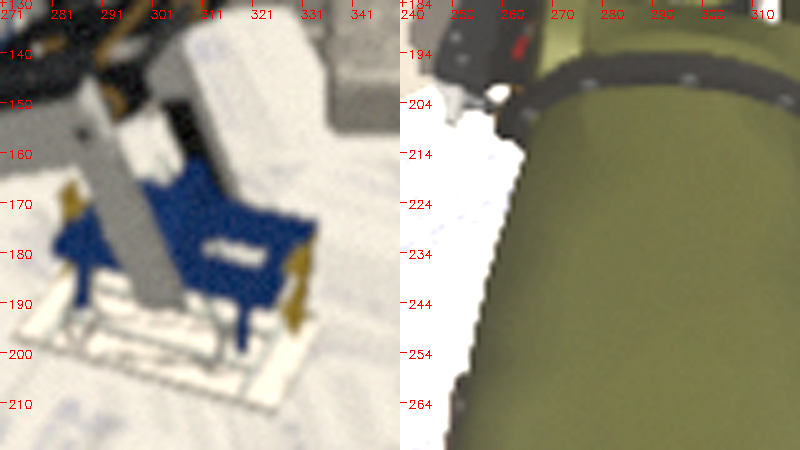

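Run:
```python
from plan import *
s=robot.state();p=s["position"];Rc=R.from_quat(s["orientation"]);c=p-19*Rc.apply([0,0,1])
for ex in(-.1,0,.1):
    r=R.from_euler("z",-.346)*R.from_euler("y",ex)
    print(ex,proj("side",r.apply([[39,27,-35],[-39,27,-35],[-53,33,5],[-60,9,-33]])+c).round(1).tolist())
```

```text
-0.1 [[285.7, 187.5], [317.4, 199.1], [325.5, 189.0], [329.0, 197.1]]
0 [[287.0, 189.3], [319.1, 198.3], [325.6, 187.0], [330.7, 195.5]]
0.1 [[288.5, 191.0], [320.6, 197.2], [325.5, 185.0], [332.2, 193.7]]
```

Run:
```python
from plan import *
s=robot.state();p=s["position"];Rc=R.from_quat(s["orientation"])
print("vial",onz("top",[(267,187)],70),"jar",onz("top",[(269,107)],80),"rack corners",onz("top",[(312,258),(339,264),(325,206)],8).round(0))
print(Rc.inv().apply([-40,0,-100])/10,Rc.inv().apply([0,0,-10])/10)
```

```text
vial [[731.00926775  34.02509519  70.        ]] jar [[968.39928148  24.91890688  80.        ]] rack corners [[ 535.  -91.    8.]
 [ 516. -168.    8.]
 [ 686. -135.    8.]]
[-0.79997338 -1.35618449 10.65461432] [-4.21115146e-01  5.09605606e-04  9.07007042e-01]
```

Call:
step_arm(increments=[{"linear": [-0.16, -0.27, 2.13], "rotation": [0, 0, 0]}, {"linear": [-0.16, -0.27, 2.13], "rotation": [0, 0, 0]}, {"linear": [-0.16, -0.27, 2.13], "rotation": [0, 0, 0]}, {"linear": [-0.16, -0.27, 2.13], "rotation": [0, 0, 0]}, {"linear": [-0.16, -0.27, 2.13], "rotation": [0, 0, 0]}, {"linear": [-0.42, 0, 0.91], "rotation": [0, 0, 0]}, {"linear": [-0.42, 0, 0.91], "rotation": [0, 0, 0]}, {"linear": [-0.42, 0, 0.91], "rotation": [0, 0, 0]}, {"linear": [0, 0, 0], "rotation": [0, 0, 0]}])

```text
time_s: 7.4
position: [552.1, 0.6, 32.7]
orientation: [0.168, 0.962, 0.037, -0.213]
ft_force: [-0.8, -0.6, -1.3]
gripper_width: 65.6
grasp_force: 35.0
```

```bash
cat > c.py <<'E'
from plan import *
s=robot.state();p=s["position"];Rc=R.from_quat(s["orientation"])
print(s["time_s"],p.round(1),s["ft_force"].round(1),s["wrist_torque"].round(2),"w",s["gripper_width"],"grasp pt",(p-19*Rc.apply([0,0,1])).round(1),"rot",Rc.as_matrix().round(3).tolist(),s["q"].round(2))
E
python3 c.py
```

```text
7.4 [552.1   0.6  32.7] [-0.8 -0.6 -1.3] [-0.1  -0.21 -0.02] w 65.58208050799584 grasp pt [559.6  -2.1  49.9] rot [[-0.852, 0.34, -0.398], [0.308, 0.941, 0.143], [0.423, -0.001, -0.906]] [-0.11  0.75  1.33  0.1   1.49 -1.37]
```

Centre at about 50 mm; legs should touch after about 15 mm.

Call:
step_arm(increments=[{"linear": [-0.21, 0, 0.45], "rotation": [0, 0, 0]}, {"linear": [-0.21, 0, 0.45], "rotation": [0, 0, 0]}, {"linear": [-0.08, 0, 0.18], "rotation": [0, 0, 0]}, {"linear": [0, 0, 0], "rotation": [0, 0, 0]}])

```text
time_s: 7.8
position: [552.2, 0.6, 21.5]
orientation: [0.168, 0.962, 0.037, -0.213]
ft_force: [0.2, 0.3, -1.4]
gripper_width: 65.4
grasp_force: 35.0
```

Call:
step_arm(increments=[{"linear": [-0.08, 0, 0.18], "rotation": [0, 0, 0]}, {"linear": [-0.04, 0, 0.09], "rotation": [0, 0, 0]}, {"linear": [0, 0, 0], "rotation": [0, 0, 0]}])

```text
time_s: 8.1
position: [552.4, 0.6, 20.4]
orientation: [0.168, 0.962, 0.037, -0.213]
ft_force: [-4.5, 0.3, 13.4]
gripper_width: 65.6
grasp_force: 35.0
```

```bash
python3 c.py
```

```text
8.1 [552.4   0.6  20.4] [-4.5  0.3 13.4] [0.2  1.41 0.01] w 65.58707405742908 grasp pt [560.   -2.1  37.6] rot [[-0.853, 0.34, -0.397], [0.308, 0.941, 0.143], [0.422, -0.0, -0.907]] [-0.11  0.77  1.33  0.1   1.47 -1.37]
```

Call:
step_arm(increments=[{"linear": [0.0, 0, 0], "rotation": [0, 0, 0]}, {"linear": [0, 0, 0], "rotation": [0, 0, 0]}, {"linear": [0, 0, 0], "rotation": [0, 0, 0]}, {"linear": [0, 0, 0], "rotation": [0, 0, 0]}, {"linear": [0, 0, 0], "rotation": [0, 0, 0]}], jaw=9.4)

```text
time_s: 8.6
position: [552.1, 0.6, 18.6]
orientation: [0.168, 0.962, 0.037, -0.213]
ft_force: [-0.4, 0.2, 0.3]
gripper_width: 93.6
grasp_force: 0.0
```

Call:
step_arm(increments=[{"linear": [0, 0, -1.5], "rotation": [0, 0, 0]}, {"linear": [0, 0, -2.5], "rotation": [0, 0, 0]}, {"linear": [0, 0, -2.5], "rotation": [0, 0, 0]}, {"linear": [0, 0, -2.5], "rotation": [0, 0, 0]}, {"linear": [0, 0, -2.5], "rotation": [0, 0, 0]}, {"linear": [0, 0, -2.5], "rotation": [0, 0, 0]}, {"linear": [0, 0, -2.5], "rotation": [0, 0, 0]}, {"linear": [0, 0, 0], "rotation": [0, 0.14, 0]}, {"linear": [0, 0, 0], "rotation": [0, 0.14, 0]}, {"linear": [0, 0, 0], "rotation": [0, 0.14, 0]}])

```text
time_s: 9.6
position: [617.8, -23.3, 169.2]
orientation: [0.157, 0.895, 0.072, -0.411]
ft_force: [-0.1, -0.1, 0.6]
gripper_width: 93.8
grasp_force: 0.0
```

```bash
python3 c.py
python3 - <<'E'
from plan import *
go([600,100,300],frame(np.pi/2-.35,-.35,0))
E
```

```text
9.6 [617.8 -23.3 169.2] [-0.1 -0.1  0.6] [-0.1  -0.3  -0.05] w 93.78972175294805 grasp pt [631.3 -28.1 181.6] rot [[-0.613, 0.339, -0.713], [0.222, 0.941, 0.257], [0.758, -0.0, -0.652]] [-0.16  1.07  0.58  0.2   2.33 -1.31]
 lin cm (now-frame) [13.74 10.99 -4.1 ] then rot [-0.002 -0.86   0.003] | lin after rot [  5.9   10.97 -13.08] world [-17.8 123.3 130.8]
```

Call:
step_arm(increments=[{"linear": [0, 0, 0], "rotation": [0, -0.144, 0]}, {"linear": [0, 0, 0], "rotation": [0, -0.144, 0]}, {"linear": [0, 0, 0], "rotation": [0, -0.143, 0]}, {"linear": [0, 0, 0], "rotation": [0, -0.143, 0]}, {"linear": [0, 0, 0], "rotation": [0, -0.143, 0]}, {"linear": [0, 0, 0], "rotation": [0, -0.143, 0]}, {"linear": [0, 0, -3], "rotation": [0, 0, 0]}, {"linear": [0, 0, -3], "rotation": [0, 0, 0]}, {"linear": [0, -4, 0], "rotation": [0, 0, 0]}, {"linear": [0, -4, 0], "rotation": [0, 0, 0]}])

```text
time_s: 10.6
position: [590.2, -98.4, 229.2]
orientation: [0.171, 0.985, -0.001, 0.003]
ft_force: [0.3, -0.6, -0.3]
gripper_width: 94.1
grasp_force: 0.0
```

Call:
step_arm(increments=[{"linear": [0, -4, 0], "rotation": [0, 0, 0]}, {"linear": [0, -4, 0], "rotation": [0, 0, 0]}, {"linear": [0, -4, 0], "rotation": [0, 0, 0]}, {"linear": [0, 0, 0], "rotation": [0, 0, 0.143]}, {"linear": [0, 0, 0], "rotation": [0, 0, 0.143]}, {"linear": [0, 0, 0], "rotation": [0, 0, 0.143]}, {"linear": [0, 0, 0], "rotation": [0, 0, 0.143]}, {"linear": [0, 0, 0], "rotation": [0, 0, 0.143]}, {"linear": [0, 0, 0], "rotation": [0, 0, 0.143]}, {"linear": [0, 0, 0], "rotation": [0, 0, 0.143]}], jaw=4.4)

```text
time_s: 11.6
position: [549.5, -211.0, 228.4]
orientation: [0.626, 0.78, 0.0, 0.002]
ft_force: [0.4, 0.4, 0.4]
gripper_width: 44.1
grasp_force: 0.0
```

Call:
step_arm(increments=[{"linear": [0, 0, 0], "rotation": [0, 0, 0.143]}, {"linear": [0, 0, 0], "rotation": [0, 0, 0.143]}, {"linear": [0, 0, 0], "rotation": [0, 0, 0.143]}, {"linear": [0, 0, 0], "rotation": [0, 0, 0.141]}, {"linear": [0, 0, 0], "rotation": [0, 0, 0]}])

```text
time_s: 12.1
position: [549.5, -211.0, 228.4]
orientation: [0.819, 0.574, 0.001, 0.002]
ft_force: [0.4, 0.1, -0.4]
gripper_width: 44.5
grasp_force: 0.0
```

```bash
python3 c.py
python3 - <<'E'
from plan import *
from view import crop
for n in("side","top"):
    im=robot.capture(n)[:,:,::-1].copy();cv2.imwrite(f"pics/b1_{n}.png",im);h=cv2.cvtColor(im,cv2.COLOR_BGR2HSV)
    print(n,"centre proj",proj(n,[[560,-2,40]]).round(1))
    for nm,lo,hi in(("blue",(105,120,40),(125,255,255)),("yel",(18,110,50),(32,255,255))):
        k,l,st,c=cv2.connectedComponentsWithStats(cv2.inRange(h,lo,hi))
        for i in range(1,k):
            if st[i,4]>8: print(n,nm,st[i],c[i].round(1))
    # sharper basket+lid composite kept for the last viewing
a=cv2.imread("pics/b1_side.png");b=cv2.imread("pics/b1_top.png")
us=proj("side",[[560,-2,40]])[0].astype(int);ut=proj("top",[[560,-2,40]])[0].astype(int)
cv2.imwrite("pics/b1.png",np.hstack([crop(a,us[0]-28,us[1]-30,57,66,7,1.6),crop(b,ut[0]-28,ut[1]-30,57,66,7,1.4)]))
E
```

```text
12.1 [ 549.5 -211.   228.4] [ 0.4  0.1 -0.4] [-0.02  0.05 -0.02] w 44.500250937044925 grasp pt [ 549.5 -210.9  247.4] rot [[0.342, 0.94, 0.003], [0.94, -0.342, -0.002], [-0.001, 0.004, -1.0]] [-0.43  0.37  1.38 -0.    1.39 -0.08]
side centre proj [[321.2 222. ]]
side blue [233  67  33  11 184] [247.9  73.4]
side blue [236  95  29   7 144] [250.4  98.3]
side blue [214 134   8   6  26] [217.8 136.6]
side blue [227 138  45  17 494] [249.3 146.6]
side blue [185 168  33  11 122] [201.5 175. ]
side blue [298 212  46  28 539] [320.7 224.3]
side blue [191 226  36  12 156] [208.9 233.3]
side blue [118 312   6   4  13] [120.6 313.1]
side blue [135 328   5   4  18] [137.  329.5]
side blue [427 354   7   6  11] [429.5 357. ]
side blue [239 380  23  11  68] [249.2 387.1]
side yel [257  67   4   5  13] [258.6  68.9]
side yel [316  66  19   4  50] [323.9  67.8]
side yel [336  69  10   4  18] [341.4  70.4]
side yel [299 214   4   6  17] [300.2 216.6]
side yel [340 228   4  13  31] [341.2 233.1]
side yel [235 259   4   6  20] [236.5 261.5]
side yel [219 262   8   4  23] [222.7 263.4]
side yel [211 300  21   8 110] [221.6 303.7]
side yel [129 329   9   8  14] [131.8 333.8]
top centre proj [[280.9 248.6]]
top blue [460 159   7   2  12] [463.  159.5]
top blue [417 191   9   2  14] [420.6 191.6]
top blue [264 229  32  41 291] [277.7 247.9]
top blue [161 324   7   9  16] [163.6 327.4]
top yel [448 149   5   4  11] [450.5 150.5]
top yel [228 172   4  15  33] [229.4 178.3]
top yel [283 228   6   5  21] [285.8 230.2]
top yel [271 266   6   4  18] [273.4 267.3]
top yel [392 325   5   7  15] [394.5 328.1]
top yel [ 317  330  104   90 5016] [376.8 386.8]
top yel [389 332   8   4  12] [391.8 333.3]
top yel [412 336   3   8  10] [413.  339.7]
```

Run:
```python
from h import *
c=onz("top",[(285.8,230.2),(273.4,267.3)],48);d=c[0]-c[1];print(c.round(1),np.linalg.norm(d),"mid",c.mean(0),"yaw",np.arctan2(d[1],d[0]))
# side view: +y edge leg tips / clips tri
print(tri([(300.2,216.6),(341.2,233.1)],[(285.8,230.2),(273.4,267.3)]).round(1))
```

```text
[[610.7 -16.7  48. ]
 [508.2  19.8  48. ]] 108.82953418279723 mid [559.42386269   1.57132482  48.        ] yaw -0.341774342176423
[[612.2 -16.9  40.4   0.9]
 [509.6  19.9  26.8   0.8]]
```

View pics/b1.png

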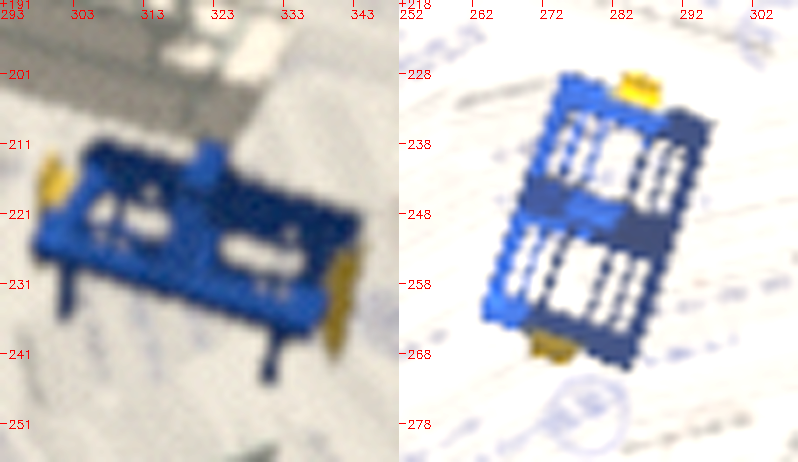

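```bash
cat > rect.py <<'E'
from h import *
def rect(im,n,c,yaw,z,hx=80,hy=70,step=.5):
    xs=np.arange(-hx,hx,step);ys=np.arange(-hy,hy,step);X,Y=np.meshgrid(xs,ys)
    P=np.c_[c[0]+X.ravel()*np.cos(yaw)-Y.ravel()*np.sin(yaw),c[1]+X.ravel()*np.sin(yaw)+Y.ravel()*np.cos(yaw),np.full(X.size,z)]
    uv=proj(n,P).astype(np.float32).reshape(X.shape+(2,))
    return cv2.remap(im,uv[...,0],uv[...,1],cv2.INTER_CUBIC),xs,ys
E
python3 - <<'E'
from rect import *
t=cv2.imread("pics/b1_top.png");h=cv2.cvtColor(t,cv2.COLOR_BGR2HSV)
m=cv2.inRange(h,(105,90,20),(130,255,255));m[:,:255]=0;m[:,305:]=0;m[:220]=0;m[280:]=0
pts=cv2.findNonZero(m);r=cv2.minAreaRect(pts);print("lid rect",r)
print("lid ctr z40",onz("top",[r[0]],40).round(1),"bar z70",onz("top",[(279.1,247)],70).round(1))
# bar: lit blue
c0=(557.5,184.5)
for yaw in(np.radians(29),np.radians(31),np.radians(33)):
    for z in(72,):
        g,xs,ys=rect(t,"top",c0,yaw,z)
        g=g.astype(float).mean(2)
        px=g[(abs(ys)<25)].mean(0);py=g[:,abs(xs)<35].mean(1)
        print(round(np.degrees(yaw)),"sharp",np.abs(np.diff(px)).max().round(2),np.abs(np.diff(py)).max().round(2))
        if abs(yaw-np.radians(31))<.01:
            print("x",[(int(x),int(v)) for x,v in zip(xs[::6],px[::6])]);print("y",[(int(x),int(v)) for x,v in zip(ys[::6],py[::6])])
E
```

```text
lid rect ((279.5, 249.00001525878906), (22.45216941833496, 36.99864196777344), 18.43494987487793)
lid ctr z40 [[559.   2.  40.]] bar z70 [[561.6   3.2  70. ]]
29 sharp 10.58 8.81
31 sharp 11.51 10.55
x [(-80, 189), (-77, 186), (-74, 189), (-71, 191), (-68, 188), (-65, 187), (-62, 185), (-59, 184), (-56, 186), (-53, 175), (-50, 147), (-47, 186), (-44, 188), (-41, 140), (-38, 101), (-35, 103), (-32, 120), (-29, 170), (-26, 183), (-23, 148), (-20, 130), (-17, 162), (-14, 182), (-11, 154), (-8, 119), (-5, 150), (-2, 180), (1, 160), (4, 127), (7, 150), (10, 182), (13, 169), (16, 129), (19, 142), (22, 182), (25, 179), (28, 142), (31, 155), (34, 168), (37, 137), (40, 123), (43, 129), (46, 122), (49, 163), (52, 182), (55, 173), (58, 187), (61, 189), (64, 188), (67, 186), (70, 185), (73, 184), (76, 185), (79, 186)]
y [(-70, 185), (-67, 185), (-64, 186), (-61, 186), (-58, 185), (-55, 184), (-52, 185), (-49, 186), (-46, 184), (-43, 184), (-40, 179), (-37, 140), (-34, 155), (-31, 165), (-28, 167), (-25, 163), (-22, 146), (-19, 134), (-16, 144), (-13, 158), (-10, 157), (-7, 155), (-4, 153), (-1, 154), (2, 156), (5, 153), (8, 154), (11, 158), (14, 160), (17, 157), (20, 164), (23, 168), (26, 163), (29, 125), (32, 92), (35, 85), (38, 90), (41, 144), (44, 174), (47, 183), (50, 185), (53, 183), (56, 181), (59, 182), (62, 182), (65, 183), (68, 183)]
33 sharp 11.28 10.68
```

Run:
```python
from rect import *
t=cv2.imread("pics/b1_top.png");c0=(557.5,184.5)
def edges(p,xs,lo,hi):
    d=np.gradient(p,xs);o=[]
    for i in range(1,len(xs)-1):
        if lo<xs[i]<hi and abs(d[i])>abs(d[i-1]) and abs(d[i])>=abs(d[i+1]) and abs(d[i])>3: o.append((float(xs[i]),round(float(d[i]),1)))
    return o
for yd in(31,32,33):
  yaw=np.radians(yd)
  g,xs,ys=rect(t,"top",c0,yaw,62);g=g.astype(float).mean(2)
  for lo,hi in((-28,-8),(8,28)):
    p=g[(ys>lo)&(ys<hi)].mean(0);print(yd,"x edges y in",lo,hi,edges(p,xs,-62,-35),edges(p,xs,38,62))
  g,xs,ys=rect(t,"top",c0,yaw,72);g=g.astype(float).mean(2)
  for lo,hi in((-32,-5),(5,36)):
    p=g[:,(xs>lo)&(xs<hi)].mean(1);print(yd,"y edges x in",lo,hi,edges(p,ys,-50,-25),edges(p,ys,25,50))
```

```text
31 x edges y in -28 -8 [(-61.0, -3.3), (-50.0, -9.8), (-46.5, 14.0), (-39.5, -20.5)] [(39.0, -12.6), (46.5, -3.5), (51.0, 17.3), (55.5, -3.3), (59.5, 6.3)]
31 x edges y in 8 28 [(-51.0, -12.9), (-47.5, 19.2), (-40.0, -23.7)] [(38.5, -12.6), (43.0, 3.6), (46.0, -6.4), (50.0, 18.9), (55.0, -4.4), (58.5, 5.8)]
31 y edges x in -32 -5 [(-39.0, -16.5), (-35.0, 11.2)] [(28.0, -16.1), (39.5, 21.9)]
31 y edges x in 5 36 [(-38.0, -17.0), (-34.0, 9.4)] [(29.0, -16.5), (40.5, 21.0)]
32 x edges y in -28 -8 [(-61.5, -3.3), (-50.5, -9.7), (-47.0, 13.9), (-40.0, -20.1)] [(38.5, -12.5), (46.5, -3.8), (50.5, 17.6), (55.0, -3.5), (59.0, 6.2)]
32 x edges y in 8 28 [(-50.5, -13.3), (-47.0, 19.4), (-40.0, -23.9)] [(38.5, -12.9), (43.5, 3.3), (46.5, -5.9), (50.0, 18.8), (55.0, -4.3), (59.0, 6.0)]
32 y edges x in -32 -5 [(-39.0, -16.1), (-34.5, 11.1)] [(28.0, -15.7), (39.5, 22.2)]
32 y edges x in 5 36 [(-38.5, -17.1), (-34.5, 9.3)] [(29.0, -16.3), (40.0, 20.9)]
33 x edges y in -28 -8 [(-61.5, -3.3), (-50.5, -9.6), (-47.0, 13.8), (-40.0, -20.1)] [(38.5, -12.5), (42.5, 3.4), (46.0, -4.4), (50.0, 17.5), (55.0, -3.4), (59.0, 6.3)]
33 x edges y in 8 28 [(-50.5, -13.7), (-47.0, 19.5), (-39.5, -24.1)] [(39.0, -13.0), (47.0, -5.3), (50.5, 18.9), (55.5, -4.3), (59.0, 6.1)]
33 y edges x in -32 -5 [(-38.5, -15.9), (-34.5, 11.1)] [(28.5, -15.6), (40.0, 21.9)]
33 y edges x in 5 36 [(-39.0, -17.1), (-34.5, 9.0)] [(28.5, -16.0), (39.5, 20.9)]
```

Run:
```python
from rect import *
c0=(557.5,184.5);yaw=np.radians(32.5)
def edges(p,xs,lo,hi):
    d=np.gradient(p,xs);return [(float(xs[i]),round(float(d[i]),1)) for i in range(1,len(xs)-1) if lo<xs[i]<hi and abs(d[i])>abs(d[i-1]) and abs(d[i])>=abs(d[i+1]) and abs(d[i])>2]
s=cv2.imread("pics/side0.png")
g,xs,ys=rect(s,"side",c0,yaw,62);g=g.astype(float).mean(2)
for lo,hi in((-25,0),(0,25)):
    p=g[(ys>lo)&(ys<hi)].mean(0);print("side x",lo,hi,edges(p,xs,-75,-30),edges(p,xs,30,75))
    print([(int(x),int(v)) for x,v in zip(xs[::4],p[::4]) if abs(x)>32])
g,xs,ys=rect(s,"side",c0,yaw,72);g=g.astype(float).mean(2)
for lo,hi in((-32,-5),(5,36)):
    p=g[:,(xs>lo)&(xs<hi)].mean(1);print("side y",lo,hi,edges(p,ys,-60,-20),edges(p,ys,20,60))
t=cv2.imread("pics/b1_top.png");g,xs,ys=rect(t,"top",c0,yaw,62);g=g.astype(float).mean(2)
p=g[abs(ys)<25].mean(0);print("top",[(float(x),int(v)) for x,v in zip(xs[::2],p[::2]) if abs(x)>34 and abs(x)<66])
# check side camera on the lid on the bench: long edge +y bottom etc.
s=cv2.imread("pics/b1_side.png");g,xs,ys=rect(s,"side",(560,0),-.345,40);g=g.astype(float)
d=g[...,0]-g[...,2];p=d[abs(ys)<20].mean(0);q=d[:,abs(xs)<35].mean(1)
print("lid side x",edges(p,xs,-75,75));print("lid side y",edges(q,ys,-60,60))
```

```text
side x -25 0 [(-61.5, -4.0), (-55.5, 2.7), (-53.5, 2.2), (-39.5, -12.7), (-33.0, 2.2)] [(43.5, -2.2), (49.0, 9.6), (57.5, -14.5), (63.0, 7.7), (69.0, 6.1)]
[(-80, 132), (-78, 133), (-76, 136), (-74, 137), (-72, 138), (-70, 138), (-68, 139), (-66, 140), (-64, 138), (-62, 132), (-60, 124), (-58, 120), (-56, 124), (-54, 129), (-52, 133), (-50, 134), (-48, 133), (-46, 131), (-44, 131), (-42, 123), (-40, 102), (-38, 78), (-36, 64), (-34, 62), (34, 87), (36, 89), (38, 92), (40, 94), (42, 95), (44, 92), (46, 91), (48, 101), (50, 120), (52, 134), (54, 135), (56, 120), (58, 92), (60, 74), (62, 77), (64, 92), (66, 105), (68, 115), (70, 127), (72, 134), (74, 138), (76, 139), (78, 139)]
side x 0 25 [(-59.5, -3.7), (-54.0, 2.3), (-39.5, -13.3)] [(33.5, -14.8), (39.0, 13.4), (45.5, -11.9), (50.0, 11.7), (58.0, -15.0), (68.0, 2.1)]
[(-80, 131), (-78, 132), (-76, 133), (-74, 136), (-72, 138), (-70, 138), (-68, 138), (-66, 139), (-64, 140), (-62, 138), (-60, 132), (-58, 125), (-56, 123), (-54, 126), (-52, 130), (-50, 131), (-48, 132), (-46, 132), (-44, 133), (-42, 124), (-40, 101), (-38, 76), (-36, 6
[... 845 characters left out ...]
, 102), (35.0, 169), (36.0, 168), (37.0, 161), (38.0, 150), (39.0, 138), (40.0, 127), (41.0, 122), (42.0, 123), (43.0, 126), (44.0, 129), (45.0, 129), (46.0, 126), (47.0, 122), (48.0, 120), (49.0, 127), (50.0, 143), (51.0, 160), (52.0, 174), (53.0, 182), (54.0, 182), (55.0, 180), (56.0, 176), (57.0, 174), (58.0, 175), (59.0, 181), (60.0, 186), (61.0, 190), (62.0, 190), (63.0, 190), (64.0, 189), (65.0, 189)]
lid side x [(-59.5, -6.1), (-58.5, -6.4), (-51.0, 11.3), (-49.5, 10.9), (-48.0, 10.5), (-40.5, -5.9), (-9.5, 7.2), (9.5, -5.9), (25.5, 4.4), (32.0, -2.4), (39.0, 9.5), (48.5, -17.5), (58.0, 3.2), (62.5, 4.6)]
lid side y [(-27.5, 5.3), (-1.0, -3.9), (15.0, 4.2), (25.0, 3.2), (37.5, -10.2)]
```

Run:
```python
from plan import *
go([559.5,-0.5,120],frame(-.345,-.345+np.pi/2,0))
```

```text
lin cm (now-frame) [20.17 -6.17 10.8 ] then rot [0.004 0.001 0.002] | lin after rot [20.14 -6.18 10.84] world [   9.9  210.5 -108.4]
```

Call:
step_arm(increments=[{"linear": [3.5, -1.1, 0], "rotation": [0.004, 0, 0.002]}, {"linear": [3.5, -1.1, 0], "rotation": [0, 0, 0]}, {"linear": [3.5, -1.1, 1], "rotation": [0, 0, 0]}, {"linear": [3.5, -1.1, 2], "rotation": [0, 0, 0]}, {"linear": [3.5, -1.1, 3], "rotation": [0, 0, 0]}, {"linear": [2.6, -0.7, 4.8], "rotation": [0, 0, 0]}, {"linear": [0, 0, 0], "rotation": [0, 0, 0]}])

```text
time_s: 12.9
position: [557.2, -0.7, 119.7]
orientation: [0.817, 0.576, -0.003, -0.002]
ft_force: [-0.6, 0.0, 0.0]
gripper_width: 44.2
grasp_force: 0.0
```

Run:
```python
from plan import *
go([559.5,-0.5,45],frame(-.345,-.345+np.pi/2,0));print(robot.state()["q"].round(2))
```

```text
lin cm (now-frame) [0.12 0.27 7.47] then rot [-0.008  0.003  0.003] | lin after rot [0.1  0.21 7.47] world [  2.3   0.2 -74.7]
[-0.07  0.4   1.59 -0.    1.16  0.28]
```

Call:
step_arm(increments=[{"linear": [0.1, 0.2, 1.5], "rotation": [-0.007, 0.003, 0.003]}, {"linear": [0, 0, 2], "rotation": [0, 0, 0]}, {"linear": [0, 0, 2], "rotation": [0, 0, 0]}, {"linear": [0, 0, 1.5], "rotation": [0, 0, 0]}, {"linear": [0, 0, 0.4], "rotation": [0, 0, 0]}, {"linear": [0, 0, 0], "rotation": [0, 0, 0]}])

```text
time_s: 13.5
position: [562.5, -3.5, 50.9]
orientation: [0.82, 0.573, 0.003, 0.002]
ft_force: [0.1, -0.6, -0.0]
gripper_width: 44.0
grasp_force: 0.0
```

Call:
step_arm(increments=[{"linear": [0, 0, 0], "rotation": [0, 0, 0]}, {"linear": [0, 0, 0], "rotation": [0, 0, 0]}, {"linear": [0, 0, 0], "rotation": [0, 0, 0]}, {"linear": [0, 0, 0], "rotation": [0, 0, 0]}, {"linear": [0, 0, 0], "rotation": [0, 0, 0]}, {"linear": [0, 0, 0], "rotation": [0, 0, 0]}], jaw=0.5, grip_force=50)

```text
time_s: 14.1
position: [562.5, -3.2, 50.8]
orientation: [0.82, 0.572, 0.003, 0.002]
ft_force: [0.5, -0.8, 1.7]
gripper_width: 11.3
grasp_force: 50.0
```

```bash
python3 c.py
```

```text
14.1 [562.5  -3.2  50.8] [ 0.5 -0.8  1.7] [ 0.01  0.1  -0.02] w 11.339229899746847 grasp pt [562.4  -3.2  69.8] rot [[0.345, 0.939, 0.008], [0.939, -0.345, -0.0], [0.002, 0.007, -1.0]] [-0.07  0.5   1.64  0.    1.    0.28]
```

Call:
step_arm(increments=[{"linear": [0, 0, 0], "rotation": [0, 0, 0]}, {"linear": [0, 0, 0], "rotation": [0, 0, 0]}, {"linear": [0, 0, 0.3], "rotation": [0.008, 0, 0]}, {"linear": [0, 0, 0.3], "rotation": [0, 0, 0]}, {"linear": [0, 0, 0], "rotation": [0, 0, 0]}], jaw=3.0)

```text
time_s: 14.6
position: [562.1, -3.2, 44.0]
orientation: [0.82, 0.572, 0.0, -0.001]
ft_force: [-0.5, 1.0, -0.1]
gripper_width: 30.0
grasp_force: 0.0
```

```bash
python3 c.py
```

```text
14.6 [562.1  -3.2  44. ] [-0.5  1.  -0.1] [-0.12  0.09 -0.02] w 30.019582573828725 grasp pt [562.1  -3.2  63. ] rot [[0.345, 0.939, -0.001], [0.939, -0.345, 0.003], [0.002, -0.002, -1.0]] [-0.07  0.51  1.63  0.    1.    0.28]
```

Close at the right height, then lift.

Call:
step_arm(increments=[{"linear": [0, 0, 0], "rotation": [0, 0, 0]}, {"linear": [0, 0, 0], "rotation": [0, 0, 0]}, {"linear": [0, 0, 0], "rotation": [0, 0, 0]}, {"linear": [0, 0, 0], "rotation": [0, 0, 0]}, {"linear": [0, 0, 0], "rotation": [0, 0, 0]}], jaw=0.5, grip_force=55)

```text
time_s: 15.1
position: [562.4, -3.2, 44.7]
orientation: [0.82, 0.572, 0.001, -0.001]
ft_force: [0.3, -0.7, -0.9]
gripper_width: 11.4
grasp_force: 55.0
```

```bash
python3 c.py
python3 - <<'E'
from rect import *
im=robot.capture("side")[:,:,::-1].copy();cv2.imwrite("pics/d1_side.png",im)
g,xs,ys=rect(im,"side",(562.1,-3.2),-.352,40);g=g.astype(float);d=g[...,0]-g[...,2]
for nm,p,a in(("x",d[(ys>10)&(ys<28)].mean(0),xs),("y",d[:,(xs<-22)&(xs>-45)].mean(1),ys),("y+",d[:,(xs>22)&(xs<45)].mean(1),ys)):
    e=np.gradient(p,a);print(nm,[(float(a[i]),round(float(e[i]),1)) for i in range(1,len(a)-1) if abs(e[i])>abs(e[i-1]) and abs(e[i])>=abs(e[i+1]) and abs(e[i])>5])
E
```

```text
15.1 [562.4  -3.2  44.7] [ 0.3 -0.7 -0.9] [-0.06  0.01 -0.08] w 11.40083029607732 grasp pt [562.4  -3.2  63.7] rot [[0.345, 0.939, 0.0], [0.939, -0.345, 0.003], [0.002, -0.001, -1.0]] [-0.07  0.51  1.63  0.    1.    0.28]
x [(-60.0, -10.6), (-52.5, 15.8), (-41.5, -5.4), (-11.0, 8.0), (9.0, -6.2), (39.0, 8.0), (50.0, -12.3)]
y [(-27.0, 9.5), (1.5, -5.0), (18.5, 5.8), (40.0, -7.9), (41.5, -8.1), (43.0, -6.8)]
y+ [(-27.5, 6.4), (0.5, -7.1), (41.5, -6.6)]
```

Run:
```python
from rect import *
for f,c in(("d1_side",(562.4,-3.2)),("b1_side",(559.5,0.))):
  im=cv2.imread(f"pics/{f}.png")
  g,xs,ys=rect(im,"side",c,-.35,40);r=g[...,2].astype(float)
  for nm,p,a in(("x",r[(ys>15)&(ys<28)].mean(0),xs),("y-",r[:,(xs<-47)&(xs>-51)].mean(1),ys),("y+",r[:,(xs>44)&(xs<48)].mean(1),ys)):
    print(f,nm,[(int(x),int(v)) for x,v in zip(a[::5],p[::5])][8:-4])
```

```text
d1_side x [(-60, 93), (-57, 89), (-55, 78), (-52, 48), (-50, 24), (-47, 12), (-45, 12), (-42, 15), (-40, 26), (-37, 30), (-35, 30), (-32, 35), (-30, 39), (-27, 39), (-25, 34), (-22, 35), (-20, 46), (-17, 60), (-15, 64), (-12, 40), (-10, 17), (-7, 12), (-5, 13), (-2, 16), (0, 16), (2, 15), (5, 15), (7, 19), (10, 32), (12, 40), (15, 35), (17, 33), (20, 39), (22, 44), (25, 57), (27, 58), (30, 52), (32, 62), (35, 64), (37, 38), (40, 13), (42, 12), (45, 18), (47, 27), (50, 53), (52, 95), (55, 134), (57, 155), (60, 160), (62, 158), (65, 154), (67, 150)]
d1_side y- [(-50, 149), (-47, 148), (-45, 151), (-42, 150), (-40, 149), (-37, 150), (-35, 150), (-32, 140), (-30, 123), (-27, 92), (-25, 61), (-22, 35), (-20, 22), (-17, 23), (-15, 21), (-12, 23), (-10, 26), (-7, 35), (-5, 47), (-2, 50), (0, 52), (2, 54), (5, 55), (7, 54), (10, 49), (12, 46), (15, 36), (17, 28), (20, 16), (22, 11), (25, 17), (27, 14), (30, 11), (32, 12), (35, 14), (37, 18), (40, 34), (42, 71), (45, 109), (47, 132), (50, 145), (52, 144), (55, 133), (57, 117)]
d1_side y+ [(-50, 176), (-47, 175), (-45, 163), (-42, 144), (-40, 
[... 1221 characters left out ...]
), (5, 66), (7, 66), (10, 61), (12, 52), (15, 39), (17, 27), (20, 24), (22, 21), (25, 24), (27, 24), (30, 25), (32, 21), (35, 18), (37, 30), (40, 58), (42, 93), (45, 120), (47, 133), (50, 141), (52, 140), (55, 133), (57, 120)]
b1_side y+ [(-50, 89), (-47, 89), (-45, 92), (-42, 101), (-40, 114), (-37, 127), (-35, 131), (-32, 119), (-30, 90), (-27, 61), (-25, 28), (-22, 13), (-20, 10), (-17, 8), (-15, 9), (-12, 19), (-10, 30), (-7, 41), (-5, 48), (-2, 52), (0, 52), (2, 53), (5, 52), (7, 48), (10, 49), (12, 48), (15, 43), (17, 33), (20, 26), (22, 25), (25, 25), (27, 28), (30, 27), (32, 21), (35, 17), (37, 23), (40, 55), (42, 87), (45, 119), (47, 139), (50, 145), (52, 149), (55, 150), (57, 149)]
```

Call:
step_arm(increments=[{"linear": [0, 0, -1.5], "rotation": [0, 0, 0]}, {"linear": [0, 0, -2.5], "rotation": [0, 0, 0]}, {"linear": [0, 0, -3.0], "rotation": [0, 0, 0]}, {"linear": [0, 0, -3.0], "rotation": [0, 0, 0]}, {"linear": [3.0, -1.1, 0], "rotation": [0, 0, 0]}, {"linear": [3.0, -1.1, 0], "rotation": [0, 0, 0]}, {"linear": [3.0, -1.1, 0], "rotation": [0, 0, 0]}, {"linear": [3.0, -1.1, 0], "rotation": [0, 0, 0]}, {"linear": [3.0, -1.1, 0], "rotation": [0, 0, 0]}, {"linear": [2.7, -1.2, 0], "rotation": [0, 0, 0]}])

```text
time_s: 16.15
position: [560.4, 187.3, 146.2]
orientation: [0.82, 0.573, 0.001, -0.001]
ft_force: [0.1, -0.1, -1.1]
gripper_width: 11.3
grasp_force: 55.0
```

Call:
step_arm(increments=[{"linear": [0, 0, 0], "rotation": [0, 0, -0.131]}, {"linear": [0, 0, 0], "rotation": [0, 0, -0.131]}, {"linear": [0, 0, 0], "rotation": [0, 0, -0.131]}, {"linear": [0, 0, 0], "rotation": [0, 0, -0.131]}, {"linear": [0, 0, 0], "rotation": [0, 0, -0.131]}, {"linear": [0, 0, 0], "rotation": [0, 0, -0.131]}, {"linear": [0, 0, 0], "rotation": [0, 0, -0.131]}, {"linear": [0, 0, 0], "rotation": [0, 0, 0]}])

```text
time_s: 16.95
position: [560.5, 185.8, 146.1]
orientation: [0.481, 0.877, 0.001, -0.0]
ft_force: [1.0, 0.3, -1.1]
gripper_width: 11.6
grasp_force: 55.0
```

```bash
python3 c.py;python3 - <<'E'
from plan import *
go([560.3,186,128],frame(.567,.567+np.pi/2,0))
E
```

```text
16.95 [560.5 185.8 146.1] [ 1.   0.3 -1.1] [-0.08  0.05 -0.02] w 11.63581572749585 grasp pt [560.5 185.8 165.1] rot [[-0.537, 0.843, 0.0], [0.843, 0.537, 0.003], [0.002, 0.002, -1.0]] [ 0.26  0.44  1.47  0.    1.23 -0.31]
 lin cm (now-frame) [ 0.02 -0.01  1.81] then rot [ 0.002 -0.002  0.   ] | lin after rot [ 0.03 -0.    1.81] world [ -0.2   0.2 -18.1]
```

```bash
cat > meas.py <<'E'
from rect import *
def meas(tag):
    s=robot.state();p=s["position"];Rc=R.from_quat(s["orientation"]).as_matrix();yaw=np.arctan2(Rc[1,1],Rc[0,1]);zc=p[2]-9.5
    im=robot.capture("side")[:,:,::-1].copy();cv2.imwrite(f"pics/{tag}_side.png",im)
    g,xs,ys=rect(im,"side",p,yaw,zc);g=g.astype(float);sat=g.max(2)-g.min(2);hs=cv2.cvtColor(g.astype(np.uint8),cv2.COLOR_BGR2HSV)
    m=((hs[...,0]>100)&(hs[...,0]<130)&(hs[...,1]>110)&(g[...,0]>25)).astype(float)
    def ext(p,a):
        i=np.where(p>.5)[0];return (float(a[i[0]]),float(a[i[-1]])) if len(i) else None
    for lo,hi in((12,18),(18,24),(24,30),(42,48)): print("y ext at x",lo,hi,ext(m[:,(xs>lo)&(xs<hi)].mean(1),ys))
    for lo,hi in((-30,-25),(-25,-20),(-5,0),(15,20),(25,30)): print("x ext at y",lo,hi,ext(m[(ys>lo)&(ys<hi)].mean(0),xs))
    print("tool",p.round(1),yaw.round(3))
    cv2.imwrite(f"pics/{tag}_rect.png",g);return m,g,xs,ys
E
python3 - <<'E'
from meas import *
m,g,xs,ys=meas("e1")
for row in m[::12,::8]: print("".join("#" if v else "." for v in row))
E
```

```text
y ext at x 12 18 (-30.0, 34.5)
y ext at x 18 24 (-30.0, 34.5)
y ext at x 24 30 (-30.5, 35.0)
y ext at x 42 48 (-31.0, 38.5)
x ext at y -30 -25 (-27.5, 52.5)
x ext at y -25 -20 (-50.0, 53.0)
x ext at y -5 0 (-46.0, 47.0)
x ext at y 15 20 (-50.0, 54.5)
x ext at y 25 30 (-50.0, 53.5)
tool [560.5 185.8 146.1] 0.567
........................................
........................................
........................................
........................................
........................................
........................................
........................................
..............#.......############......
........#.....##.......###########......
........##....###......#..#..####.......
.........###...###.....#......##........
.........##.....###...........##........
.........##......####.#........#........
.........##......#######.......#........
........####.....#################......
........####......################......
........##########################......
........##########################......
.............#..................#.......
.................................#......
..................................#.....
........................................
........................................
........................................[ WARN:0@1.153] global loadsave.cpp:1063 imwrite_ Unsupported depth image for selected encoder is fallbacked to CV_8U.
```

Call:
step_arm(increments=[{"linear": [0.06, 0, 1.0], "rotation": [0, 0, 0]}, {"linear": [0, 0, 1.0], "rotation": [0, 0, 0]}, {"linear": [0, 0, 0.5], "rotation": [0, 0, 0]}, {"linear": [0, 0, 0], "rotation": [0, 0, 0]}])

```text
time_s: 17.4
position: [559.6, 186.2, 118.8]
orientation: [0.482, 0.876, 0.0, -0.001]
ft_force: [0.2, -0.5, -0.6]
gripper_width: 11.3
grasp_force: 55.0
```

```bash
python3 c.py
python3 - <<'E'
from meas import *
meas("e2")
E
```

```text
17.4 [559.6 186.2 118.8] [ 0.2 -0.5 -0.6] [-0.03  0.06 -0.05] w 11.292703587608537 grasp pt [559.7 186.2 137.8] rot [[-0.535, 0.845, -0.002], [0.845, 0.535, 0.002], [0.003, -0.001, -1.0]] [ 0.26  0.47  1.5   0.    1.18 -0.31]
y ext at x 12 18 (-30.0, 35.0)
y ext at x 18 24 (-30.0, 35.5)
y ext at x 24 30 (-30.0, 35.0)
y ext at x 42 48 (-30.5, 37.5)
x ext at y -30 -25 (-26.0, 53.0)
x ext at y -25 -20 (-50.0, 52.5)
x ext at y -5 0 (-46.5, 47.0)
x ext at y 15 20 (-50.0, 52.5)
x ext at y 25 30 (-50.0, 54.5)
tool [559.6 186.2 118.8] 0.564[ WARN:0@1.061] global loadsave.cpp:1063 imwrite_ Unsupported depth image for selected encoder is fallbacked to CV_8U.
```

Call:
step_arm(increments=[{"linear": [0, 0.05, 0.5], "rotation": [0, 0, 0]}, {"linear": [0, 0, 0.5], "rotation": [0, 0, 0]}, {"linear": [0, 0, 0.4], "rotation": [0, 0, 0]}, {"linear": [0, 0, 0], "rotation": [0, 0, 0]}])

```text
time_s: 17.85
position: [560.3, 186.6, 105.4]
orientation: [0.482, 0.876, 0.001, -0.001]
ft_force: [-0.5, 0.4, -0.5]
gripper_width: 11.3
grasp_force: 55.0
```

```bash
python3 c.py
```

```text
17.85 [560.3 186.6 105.4] [-0.5  0.4 -0.5] [-0.08  0.05 -0.05] w 11.319131232813307 grasp pt [560.3 186.5 124.4] rot [[-0.536, 0.845, -0.001], [0.845, 0.536, 0.002], [0.003, 0.0, -1.0]] [ 0.26  0.49  1.51  0.    1.15 -0.31]
```

No contact so far, and the leg tips are at rim height. Lower slowly until the hooks meet the bands.

Call:
step_arm(increments=[{"linear": [0, 0, 0.3], "rotation": [0, 0, 0]}, {"linear": [0, 0, 0.3], "rotation": [0, 0, 0]}, {"linear": [0, 0, 0], "rotation": [0, 0, 0]}])

```text
time_s: 18.15
position: [560.4, 186.6, 99.7]
orientation: [0.482, 0.876, 0.001, -0.001]
ft_force: [-0.1, 0.5, -1.3]
gripper_width: 11.7
grasp_force: 55.0
```

Call:
step_arm(increments=[{"linear": [0, 0, 0.2], "rotation": [0, 0, 0]}, {"linear": [0, 0, 0.2], "rotation": [0, 0, 0]}, {"linear": [0, 0, 0], "rotation": [0, 0, 0]}])

```text
time_s: 18.45
position: [560.6, 186.7, 96.1]
orientation: [0.482, 0.876, 0.001, -0.001]
ft_force: [-0.8, 0.1, 0.3]
gripper_width: 11.9
grasp_force: 55.0
```

```bash
python3 c.py
```

```text
18.45 [560.6 186.7  96.1] [-0.8  0.1  0.3] [-0.15  0.11  0.04] w 11.856668218800392 grasp pt [560.6 186.7 115.1] rot [[-0.536, 0.844, 0.0], [0.844, 0.536, 0.003], [0.002, 0.001, -1.0]] [ 0.26  0.5   1.51  0.    1.13 -0.31]
```

Call:
step_arm(increments=[{"linear": [0, 0, 0.2], "rotation": [0, 0, 0]}, {"linear": [0, 0, 0.2], "rotation": [0, 0, 0]}, {"linear": [0, 0, 0], "rotation": [0, 0, 0]}])

```text
time_s: 18.75
position: [560.8, 186.8, 92.4]
orientation: [0.482, 0.876, 0.001, -0.0]
ft_force: [-0.3, -0.2, 4.7]
gripper_width: 11.4
grasp_force: 55.0
```

Call:
step_arm(increments=[{"linear": [0, 0, 0.2], "rotation": [0, 0, 0]}, {"linear": [0, 0, 0.2], "rotation": [0, 0, 0]}, {"linear": [0, 0, 0], "rotation": [0, 0, 0]}])

```text
time_s: 19.05
position: [560.5, 186.7, 87.9]
orientation: [0.482, 0.876, 0.001, -0.001]
ft_force: [0.2, -0.6, 1.4]
gripper_width: 11.6
grasp_force: 55.0
```

```bash
python3 c.py
```

```text
19.05 [560.5 186.7  87.9] [ 0.2 -0.6  1.4] [-0.23  0.1   0.02] w 11.601911256236564 grasp pt [560.5 186.6 106.9] rot [[-0.536, 0.845, -0.0], [0.845, 0.536, 0.002], [0.002, 0.001, -1.0]] [ 0.26  0.51  1.52  0.    1.11 -0.31]
```

Call:
step_arm(increments=[{"linear": [0, 0, 0.2], "rotation": [0, 0, 0]}, {"linear": [0, 0, 0.2], "rotation": [0, 0, 0]}, {"linear": [0, 0, 0], "rotation": [0, 0, 0]}])

```text
time_s: 19.35
position: [560.3, 186.7, 83.6]
orientation: [0.482, 0.876, 0.001, -0.001]
ft_force: [-0.4, -0.4, -0.0]
gripper_width: 11.5
grasp_force: 55.0
```

Call:
step_arm(increments=[{"linear": [0, 0, 0.2], "rotation": [0, 0, 0]}, {"linear": [0, 0, 0.15], "rotation": [0, 0, 0]}, {"linear": [0, 0, 0], "rotation": [0, 0, 0]}])

```text
time_s: 19.65
position: [560.4, 186.7, 80.3]
orientation: [0.482, 0.876, 0.001, -0.001]
ft_force: [-0.0, 0.0, 0.6]
gripper_width: 11.4
grasp_force: 55.0
```

```bash
python3 c.py
```

```text
19.65 [560.4 186.7  80.3] [-0.   0.   0.6] [-0.15  0.06 -0.04] w 11.358727649002937 grasp pt [560.4 186.7  99.3] rot [[-0.536, 0.844, -0.001], [0.844, 0.536, 0.002], [0.002, 0.001, -1.0]] [ 0.26  0.52  1.53  0.    1.1  -0.31]
```

Call:
step_arm(increments=[{"linear": [0, 0, 0.15], "rotation": [0, 0, 0]}, {"linear": [0, 0, 0.15], "rotation": [0, 0, 0]}, {"linear": [0, 0, 0], "rotation": [0, 0, 0]}])

```text
time_s: 19.95
position: [560.3, 186.7, 77.0]
orientation: [0.482, 0.876, 0.001, -0.001]
ft_force: [-0.2, -0.7, -1.6]
gripper_width: 11.5
grasp_force: 55.0
```

Call:
step_arm(increments=[{"linear": [0, 0, 0.1], "rotation": [0, 0, 0]}, {"linear": [0, 0, 0], "rotation": [0, 0, 0]}])

```text
time_s: 20.15
position: [560.6, 186.8, 76.9]
orientation: [0.482, 0.876, 0.001, -0.001]
ft_force: [-1.3, -0.7, 4.0]
gripper_width: 11.5
grasp_force: 55.0
```

```bash
python3 c.py
```

```text
20.15 [560.6 186.8  76.9] [-1.3 -0.7  4. ] [-0.15  0.43  0.01] w 11.454195411913314 grasp pt [560.6 186.7  95.9] rot [[-0.536, 0.844, -0.0], [0.844, 0.536, 0.003], [0.002, 0.001, -1.0]] [ 0.26  0.52  1.53  0.    1.09 -0.31]
```

Call:
step_arm(increments=[{"linear": [0, 0, 0.1], "rotation": [0, 0, 0]}, {"linear": [0, 0, 0.1], "rotation": [0, 0, 0]}, {"linear": [0, 0, 0], "rotation": [0, 0, 0]}])

```text
time_s: 20.45
position: [560.8, 186.8, 76.8]
orientation: [0.482, 0.876, 0.001, -0.0]
ft_force: [-11.2, -3.8, 23.1]
gripper_width: 11.7
grasp_force: 55.0
```

```bash
python3 c.py
python3 - <<'E'
from h import *
im=robot.capture("side")[:,:,::-1].copy();cv2.imwrite("pics/f1_side.png",im);h=cv2.cvtColor(im,cv2.COLOR_BGR2HSV)
k,l,st,c=cv2.connectedComponentsWithStats(cv2.inRange(h,(18,90,40),(34,255,255)))
for i in range(1,k):
    if st[i,4]>4 and 270<c[i][0]<370 and 220<c[i][1]<320: print(st[i],c[i].round(1))
yaw=.566
for sx in(1,-1):
  for zz in(8+10+62,62-28):
    P=[560.5+60*sx*np.cos(yaw),186.7+60*sx*np.sin(yaw),zz];print(sx,zz,proj("side",[P]).round(1))
E
```

```text
20.45 [560.8 186.8  76.8] [-11.2  -3.8  23.1] [-0.71  2.08 -0.07] w 11.698882158831104 grasp pt [560.7 186.8  95.8] rot [[-0.536, 0.844, 0.001], [0.844, 0.536, 0.003], [0.002, 0.002, -1.0]] [ 0.26  0.52  1.53  0.    1.09 -0.31]
[321 221   4   4  10] [322.4 222.6]
[301 223  14   9  74] [307.4 227. ]
[339 229   3   3   5] [340. 230.]
[320 233  13   7  32] [325.5 236.2]
[335 235   6   8  20] [337.6 237.8]
[319 241   5   9  21] [321.5 245.1]
[341 260   7   8  34] [344.3 263.6]
[295 279   8  19 105] [298.2 287.7]
1 80 [[297.  280.3]]
1 34 [[296.2 294.6]]
-1 80 [[346.6 259.3]]
-1 34 [[344.1 273.6]]
```

Call:
step_arm(increments=[{"linear": [0, 0, 0.1], "rotation": [0, 0, 0]}, {"linear": [0, 0, 0.05], "rotation": [0, 0, 0]}, {"linear": [0, 0, 0], "rotation": [0, 0, 0]}])

```text
time_s: 20.8
position: [560.8, 186.8, 76.7]
orientation: [0.482, 0.876, 0.002, -0.0]
ft_force: [-19.1, -5.5, 38.0]
gripper_width: 11.6
grasp_force: 55.0
```

Call:
step_arm(increments=[{"linear": [0, 0, -0.15], "rotation": [0, 0, 0]}, {"linear": [0, 0, -0.2], "rotation": [0, 0, 0]}, {"linear": [0, 0, 0], "rotation": [0, 0, 0]}])

```text
time_s: 21.1
position: [560.7, 186.8, 76.9]
orientation: [0.482, 0.876, 0.001, -0.0]
ft_force: [-3.0, -1.2, 7.0]
gripper_width: 11.4
grasp_force: 55.0
```

```bash
python3 c.py
```

```text
21.1 [560.7 186.8  76.9] [-3.  -1.2  7. ] [-0.18  0.58 -0.02] w 11.367805596957522 grasp pt [560.7 186.8  95.9] rot [[-0.536, 0.844, 0.0], [0.844, 0.536, 0.003], [0.002, 0.002, -1.0]] [ 0.26  0.52  1.53  0.    1.09 -0.31]
```

Call:
step_arm(increments=[{"linear": [0, 0, -0.12], "rotation": [0, 0, 0]}, {"linear": [0, 0, 0], "rotation": [0, 0, 0]}])

```text
time_s: 21.3
position: [560.5, 186.7, 77.5]
orientation: [0.482, 0.876, 0.001, -0.001]
ft_force: [0.3, -0.4, -1.3]
gripper_width: 11.3
grasp_force: 55.0
```

Call:
step_arm(increments=[{"linear": [0, 0, -0.1], "rotation": [0, 0, 0]}, {"linear": [0, 0, 0], "rotation": [0, 0, 0]}])

```text
time_s: 21.5
position: [560.3, 186.7, 78.0]
orientation: [0.482, 0.876, 0.001, -0.001]
ft_force: [3.5, 1.0, -8.4]
gripper_width: 11.3
grasp_force: 55.0
```

The clips hold: the lid resists an upward pull. Reseat it and let go.

Call:
step_arm(increments=[{"linear": [0, 0, 0.2], "rotation": [0, 0, 0]}, {"linear": [0, 0, 0.1], "rotation": [0, 0, 0]}, {"linear": [0, 0, 0], "rotation": [0, 0, 0]}])

```text
time_s: 21.8
position: [560.8, 186.8, 76.9]
orientation: [0.482, 0.876, 0.001, -0.0]
ft_force: [-3.1, -1.5, 7.1]
gripper_width: 11.5
grasp_force: 55.0
```

Call:
step_arm(increments=[{"linear": [0, 0, -0.05], "rotation": [0, 0, 0]}, {"linear": [0, 0, 0], "rotation": [0, 0, 0]}, {"linear": [0, 0, 0], "rotation": [0, 0, 0]}, {"linear": [0, 0, 0], "rotation": [0, 0, 0]}], jaw=4.0)

```text
time_s: 22.2
position: [560.6, 186.8, 76.3]
orientation: [0.482, 0.876, 0.001, -0.001]
ft_force: [-0.4, -0.0, 0.2]
gripper_width: 38.7
grasp_force: 0.0
```

Call:
step_arm(increments=[{"linear": [0, 0, -1], "rotation": [0, 0, 0]}, {"linear": [0, 0, -2], "rotation": [0, 0, 0]}, {"linear": [0, 0, -3], "rotation": [0, 0, 0]}, {"linear": [0, 0, -4], "rotation": [0, 0, 0]}, {"linear": [0, 0, -4], "rotation": [0, 0, 0]}, {"linear": [-3, -3, 0], "rotation": [0, 0, 0]}, {"linear": [-4, -3, 0], "rotation": [0, 0, 0]}, {"linear": [-4, -3, 0], "rotation": [0, 0, 0]}, {"linear": [-4, -3, 0], "rotation": [0, 0, 0]}, {"linear": [-4, -3, 0], "rotation": [0, 0, 0]}])

```text
time_s: 23.2
position: [535.2, -56.2, 216.7]
orientation: [0.482, 0.876, 0.001, -0.0]
ft_force: [0.9, 0.3, 0.3]
gripper_width: 39.9
grasp_force: 0.0
```

Call:
step_arm(increments=[{"linear": [-4, 0, 0], "rotation": [0, 0, 0]}, {"linear": [-4, 0, 0], "rotation": [0, 0, 0]}, {"linear": [-4, 0, 0], "rotation": [0, 0, 0]}, {"linear": [-4, 0, 0], "rotation": [0, 0, 0]}, {"linear": [0, 0, 0], "rotation": [0, 0, 0]}, {"linear": [0, 0, 0], "rotation": [0, 0, 0]}])

```text
time_s: 23.8
position: [621.2, -189.8, 215.3]
orientation: [0.482, 0.876, 0.001, -0.001]
ft_force: [-0.5, -0.0, 0.9]
gripper_width: 39.8
grasp_force: 0.0
```

```bash
python3 c.py
python3 - <<'E'
from rect import *
c=(560.6,186.8);yaw=.566
im=robot.capture("side")[:,:,::-1].copy();cv2.imwrite("pics/z_side.png",im);g,xs,ys=rect(im,"side",c,yaw,67)
h=cv2.cvtColor(g,cv2.COLOR_BGR2HSV);m=cv2.inRange(h,(100,110,25),(130,255,255));y=cv2.inRange(h,(18,90,40),(34,255,255))
for r,q in zip(m[::10,::4],y[::10,::4]): print("".join("Y" if b else "#" if a else "." for a,b in zip(r,q)))
im=robot.capture("top")[:,:,::-1].copy();cv2.imwrite("pics/z_top.png",im);g,xs,ys=rect(im,"top",c,yaw,67)
h=cv2.cvtColor(g,cv2.COLOR_BGR2HSV);m=cv2.inRange(h,(100,110,25),(130,255,255));y=cv2.inRange(h,(18,90,40),(34,255,255))
for k in(m,y):
    p=np.argwhere(k);print("top ext x",xs[p[:,1].min()],xs[p[:,1].max()],"y",ys[p[:,0].min()],ys[p[:,0].max()])
for n in("side","top"):
    a=cv2.imread(f"pics/{n}0.png");b=cv2.imread(f"pics/z_{n}.png");r=lambda i:cv2.inRange(cv2.cvtColor(i,cv2.COLOR_BGR2HSV),(170,120,50),(180,255,255))
    for i in(a,b):
        k,l,st,cc=cv2.connectedComponentsWithStats(r(i));print(n,[cc[j].round(1).tolist() for j in range(1,k) if st[j,4]>80])
E
```

```text
23.8 [ 621.2 -189.8  215.3] [-0.5 -0.   0.9] [-0.1   0.02 -0.03] w 39.794805987501206 grasp pt [ 621.2 -189.8  234.3] rot [[-0.535, 0.845, -0.001], [0.845, 0.535, 0.003], [0.003, 0.001, -1.0]] [-0.35  0.52  1.19  0.    1.43 -0.92]
................................................................................
................................................................................
................................................................................
................................................................................
................................................................................
................................................................................
................................................................................
................................................................................
...............####################################################.............
...............#####################################################............
...............############################################
[... 1039 characters left out ...]
...................................
................................................................................
................................................................................
................................................................................
................................................................................
top ext x -51.5 54.5 y -29.5 37.0
top ext x -60.0 64.5 y -6.5 13.0
side [[248.9, 19.0], [295.4, 121.0], [153.1, 208.6], [250.6, 216.8], [65.5, 398.3], [138.7, 411.0]]
side [[248.2, 18.9], [153.6, 208.7], [251.2, 216.9], [65.7, 398.0], [138.7, 411.3]]
top [[507.3, 112.1], [210.5, 183.2], [446.7, 212.0]]
top [[509.8, 113.8], [211.0, 183.3]]
```

```bash
python3 -c "
from station import robot
print(robot.finish_job())"
```

```text
the job is handed in; nothing more can be done
None
```

The blue lid is seated in the basket and let go. It lies level, about 0.3 mm above the fully home height, and both clips held when I pulled up gently. The peak press was about 38 N, and I handed in at about 24 s. I routed the arm clear of the jar, cup and vial and saw no sign that they moved, but I did not measure each one at the end; the hand-in gave no verdict.

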